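Line up calibration gas cylinders by height and wedge the row tight

ROBOT

A 7-joint arm with a two-finger parallel gripper is mounted at the origin on the work surface. World frame = base frame: x ahead of the robot, y to its left, z up, the work surface at z = 0. Lengths are in m, angles in rad, forces in N, time in s.
With the tool pointing down it reaches from about 0.4 to 0.85 m from the base axis. Payload 10.4 kg.
Tool frame: the origin (TCP) lies at the very end of the fingers, on their centre line; the grasp point (between the pads) lies 19 mm behind it; z points along the fingers, y is the line along which they close (so a half turn about z gives the same grasp; the last joint's range is limited). The gripper opens to 87 mm and grips with 3 to 60 N. Pads are 19 mm wide; open, the fingers measure 117 mm over their backs; the gripper's body (75 mm by 190 mm) begins 51 mm behind the grasp point.
Start: joints at [-1.166, 0.332, -0.065, 1.46, 0.022, 1.35, -0.088], TCP at [0.259, 0.569, 0.223] pointing down, gripper open.
Joint ranges: [-2.6, 2.6], [-0.5, 2.12], [-1.47, 1.34], [0.16, 2.42], [-1.27, 4.41], [0.06, 2.06], [-2.6, 2.6]. Speed limits (rad/s): [2.22, 2.22, 2.79, 2.79, 3.14, 3.14, 3.14].

INTERFACE

Orientations are given as a unit quaternion [x, y, z, w].
In Python, from cell import arm gives the robot as it stands. The module is installed in compiled form; this text tells all that it offers.
- The arm moves only by the tool jog_arm, never from a script. Its argument "motion" is a list that holds one entry, the list of rows, each a list of 7 numbers: the shift along the tool's x, y, z normalised to -1 to 1, where 1 is 0.03 m, then the turn, a rotation vector about the tool's x, y, z normalised to -1 to 1, where 1 is 6 degrees, then the gripper command: -1 is shut, 1 is fully open, values between are in proportion. A call has 1 to 5 rows; each row shifts and turns the commanded pose from where the row before left it, along the tool's axes as they then stand; what a row does not reach is not made up. A row lasts 1/8 s, in which the tool goes at most 62.5 mm and 10.7 degrees, less where a joint would pass 70% of its speed; a pose out of reach is approached as far as the arm can. A call with a number of a shift or a turn outside -1 to 1 is refused whole. A call with a gripper value outside its range is refused whole. The fingers move at their own pace and stop on an object; "grip_force" is the grip in N (left out, the last holds). Time passes only in rows, so rows that do not move let the fingers close. It gives the time, the measured TCP pose, the force, the opening and the grip force at its end, in the units of the state.
- arm.get_obs(): the state, without advancing time (a new reading comes with each control period).
- arm.get_image(name): name is "side" or "top" or "wrist"; returns (picture, depth): 384x512x3 uint8, blue, green, red; 384x512 float32, m along the optical axis (not along the pixel's ray), 0 where there is no reading.
- arm.camera_model(name): a dict with "fx", "fy", "cx", "cy" (pixels), "R" (3x3) and "t" (3): a world point X has camera coordinates R X + t. Camera axes: x right, y down, z forward; pixel columns grow to the right and rows downward; lengths in m; the calibration is good to about 2 mm. A picture is of the moment at which its call begins: read the wrist's pose just before it. camera_model takes no time and is no camera call; for the wrist camera it gives the pose at the moment of the call.
- arm.close_job(): hands the job in; it is judged then, once.
The state is a dict: "t": time; "joints": joint angles; "qvel": joint speeds; "tau": joint torques, N m; "ee_pos": TCP position; "tcp_rot": TCP orientation; "force": force on the tool from outside, world axes, zero at the start; "ft_torque": the same for the moment, N m; "gripper_width": finger opening in m; "finger_force": force on a finger pad.
Only numpy, scipy, OpenCV 4.12 (cv2) and the standard library are available. Lean on these libraries where they do the work, as an engineer would, in place of code of your own. Each camera call takes 0.05 s, during which the arm holds its last target. There are 200 camera calls.

TASK

Stand the four small gas cylinders upright in the rack's channel in order of height, the tallest at the end that carries the red tag, packed close together with the row starting at the square fixed stop. Then stand the wooden wedge, thin end down and flat face towards the cylinders, in the gap left before the sloping stop, press it down firmly until the whole row is tight, and let go of it. Do not knock any cylinder over, and leave the gas detector and the pressure regulator where they are.

Things in the scene. Friction and masses are not known exactly. Their poses are not given: they have to be found in the camera images.
- cyl_blue_center (a point): small grey gas cylinder with a blue shoulder band and a brass valve stub on top, standing upright on the bench; the tallest of the four. 44 mm diameter, 128 mm tall in all: straight body up to 106 mm, then an 8 mm sloping shoulder and a 14 mm stub of 18 mm diameter. 0.12 to 0.33 kg. The point is its centre, 64 mm above its foot; z is its axis.
- cyl_yellow_center (a point): small grey gas cylinder with a yellow shoulder band and a brass valve stub on top, standing upright on the bench; the second tallest of the four. 44 mm diameter, 114 mm tall in all: straight body up to 92 mm, then an 8 mm sloping shoulder and a 14 mm stub of 18 mm diameter. 0.12 to 0.33 kg. The point is its centre, 57 mm above its foot; z is its axis.
- cyl_green_center (a point): small grey gas cylinder with a green shoulder band and a brass valve stub on top, standing upright on the bench; the third tallest of the four. 44 mm diameter, 100 mm tall in all: straight body up to 78 mm, then an 8 mm sloping shoulder and a 14 mm stub of 18 mm diameter. 0.12 to 0.33 kg. The point is its centre, 50 mm above its foot; z is its axis.
- cyl_black_center (a point): small grey gas cylinder with a black shoulder band and a brass valve stub on top, standing upright on the bench; the shortest of the four. 44 mm diameter, 86 mm tall in all: straight body up to 64 mm, then an 8 mm sloping shoulder and a 14 mm stub of 18 mm diameter. 0.12 to 0.33 kg. The point is its centre, 43 mm above its foot; z is its axis.
- wedge_center (a point): wooden wedge, upright on its thin end, easily tipped, 0.08 kg. 85 mm tall, 40 mm wide along x. Lower 50 mm: flat upright face at y = -8 mm; +y side slopes 1 in 4 (16 mm thick at foot, 28.5 mm at 50 mm). Top 35 mm: grip, y -8 to +10 mm; grip it across x. Point: half-way up (42.5 mm), mid-thickness of the foot. Seated: axes as the rack's, slope on sloping stop; it takes up about 10 mm of gaps.
- rack: fixed rack; origin: underside centre, on the bench. Channel along y, 54 mm wide, slippery white floor 8 mm up, walls 6 mm thick, tops 24 mm up. Stops 34 mm wide, 78 mm high: square one, face at y = -102; sloping one, face at y = 85 (floor) to 102.5 (top). Packed cylinder axes: y = -80, -36, 8, 52. Tight wedge: y = 82, its point 70.5 mm above bench, 4 mm higher per mm of gap; 5-20 N drives it.
- red_tag: red disc, 26 mm diameter, 6 mm thick, fixed on top of one of the rack's two stops (at rack y = -117 or +117 mm); it marks the end for the tallest cylinder. The other stop carries a grey disc. Origin: centre of its underside.
- detector_center (a point): black handheld gas detector lying flat, 75 x 125 x 34 mm, with a green screen; a bystander. The point is its centre, 16 mm above the bench.
- regulator_center (a point): loose brass and steel pressure regulator, standing with its white-faced gauge up, about 98 mm long (along its x), 48 mm wide, 68 mm tall; a bystander. The point is on its axis, 34 mm above the bench.

How it is judged:
On the way, in this order (a step that is already met when the one before it is completed fails the run):
1. the four cylinders stand in the channel in order, tallest at the red tag's end (((y of red_tag in the frame of rack below 0 m and (y of cyl_blue_center in the frame of rack between -0.095 and -0.065 m and x of cyl_blue_center in the frame of rack between -0.01 and 0.01 m and z of cyl_blue_center in the frame of rack between 0.066 and 0.078 m and angle between cyl_blue_center's own z axis and vertical below 0.12 rad) and (y of cyl_yellow_center in the frame of rack between -0.051 and -0.021 m and x of cyl_yellow_center in the frame of rack between -0.01 and 0.01 m and z of cyl_yellow_center in the frame of rack between 0.059 and 0.071 m and angle between cyl_yellow_center's own z axis and vertical below 0.12 rad) and (y of cyl_green_center in the frame of rack between -0.007 and 0.023 m and x of cyl_green_center in the frame of rack between -0.01 and 0.01 m and z of cyl_green_center in the frame of rack between 0.052 and 0.064 m and angle between cyl_green_center's own z axis and vertical below 0.12 rad) and (y of cyl_black_center in the frame of rack between 0.037 and 0.067 m and x of cyl_black_center in the frame of rack between -0.01 and 0.01 m and z of cyl_black_center in the frame of rack between 0.045 and 0.057 m and angle between cyl_black_center's own z axis and vertical below 0.12 rad)) or (y of red_tag in the frame of rack above 0 m and (y of cyl_black_center in the frame of rack between -0.095 and -0.065 m and x of cyl_black_center in the frame of rack between -0.01 and 0.01 m and z of cyl_black_center in the frame of rack between 0.045 and 0.057 m and angle between cyl_black_center's own z axis and vertical below 0.12 rad) and (y of cyl_green_center in the frame of rack between -0.051 and -0.021 m and x of cyl_green_center in the frame of rack between -0.01 and 0.01 m and z of cyl_green_center in the frame of rack between 0.052 and 0.064 m and angle between cyl_green_center's own z axis and vertical below 0.12 rad) and (y of cyl_yellow_center in the frame of rack between -0.007 and 0.023 m and x of cyl_yellow_center in the frame of rack between -0.01 and 0.01 m and z of cyl_yellow_center in the frame of rack between 0.059 and 0.071 m and angle between cyl_yellow_center's own z axis and vertical below 0.12 rad) and (y of cyl_blue_center in the frame of rack between 0.037 and 0.067 m and x of cyl_blue_center in the frame of rack between -0.01 and 0.01 m and z of cyl_blue_center in the frame of rack between 0.066 and 0.078 m and angle between cyl_blue_center's own z axis and vertical below 0.12 rad)))), for 0.2 s.
2. the wedge is pressed firmly against the sloping stop (contact force between wedge and rack above 4 N and z of wedge_center in the frame of rack between 0.048 and 0.086 m and y of wedge_center in the frame of rack between 0.072 and 0.092 m and x of wedge_center in the frame of rack between -0.012 and 0.012 m and angle between wedge_center's own z axis and vertical below 0.15 rad and angle between the y axis of wedge_center and the y axis of rack, either way round below 0.2 rad), for 0.1 s.
At the end, for the whole second after the job is handed in: Cylinders upright on the channel floor in height order, tallest at the red tag, each within 9 mm along and 10 mm across of its packed place; wedge upright between last cylinder and sloping stop, square within 0.2 rad, foot at most 35.5 mm above the channel floor; all released and at rest (((y of red_tag in the frame of rack below 0 m and (y of cyl_blue_center in the frame of rack between -0.089 and -0.071 m and x of cyl_blue_center in the frame of rack between -0.01 and 0.01 m and z of cyl_blue_center in the frame of rack between 0.066 and 0.078 m and angle between cyl_blue_center's own z axis and vertical below 0.12 rad) and (y of cyl_yellow_center in the frame of rack between -0.045 and -0.027 m and x of cyl_yellow_center in the frame of rack between -0.01 and 0.01 m and z of cyl_yellow_center in the frame of rack between 0.059 and 0.071 m and angle between cyl_yellow_center's own z axis and vertical below 0.12 rad) and (y of cyl_green_center in the frame of rack between -0.001 and 0.017 m and x of cyl_green_center in the frame of rack between -0.01 and 0.01 m and z of cyl_green_center in the frame of rack between 0.052 and 0.064 m and angle between cyl_green_center's own z axis and vertical below 0.12 rad) and (y of cyl_black_center in the frame of rack between 0.043 and 0.061 m and x of cyl_black_center in the frame of rack between -0.01 and 0.01 m and z of cyl_black_center in the frame of rack between 0.045 and 0.057 m and angle between cyl_black_center's own z axis and vertical below 0.12 rad)) or (y of red_tag in the frame of rack above 0 m and (y of cyl_black_center in the frame of rack between -0.089 and -0.071 m and x of cyl_black_center in the frame of rack between -0.01 and 0.01 m and z of cyl_black_center in the frame of rack between 0.045 and 0.057 m and angle between cyl_black_center's own z axis and vertical below 0.12 rad) and (y of cyl_green_center in the frame of rack between -0.045 and -0.027 m and x of cyl_green_center in the frame of rack between -0.01 and 0.01 m and z of cyl_green_center in the frame of rack between 0.052 and 0.064 m and angle between cyl_green_center's own z axis and vertical below 0.12 rad) and (y of cyl_yellow_center in the frame of rack between -0.001 and 0.017 m and x of cyl_yellow_center in the frame of rack between -0.01 and 0.01 m and z of cyl_yellow_center in the frame of rack between 0.059 and 0.071 m and angle between cyl_yellow_center's own z axis and vertical below 0.12 rad) and (y of cyl_blue_center in the frame of rack between 0.043 and 0.061 m and x of cyl_blue_center in the frame of rack between -0.01 and 0.01 m and z of cyl_blue_center in the frame of rack between 0.066 and 0.078 m and angle between cyl_blue_center's own z axis and vertical below 0.12 rad))) and z of wedge_center in the frame of rack between 0.048 and 0.086 m and y of wedge_center in the frame of rack between 0.072 and 0.092 m and x of wedge_center in the frame of rack between -0.012 and 0.012 m and angle between wedge_center's own z axis and vertical below 0.15 rad and angle between the y axis of wedge_center and the y axis of rack, either way round below 0.2 rad and linear speed of each of cyl_blue, cyl_yellow, cyl_green, cyl_black, wedge below 0.01 m/s); the robot touches nothing.
It fails at once if a cylinder is knocked over (angle between any of cyl_blue_center, cyl_yellow_center, cyl_green_center, cyl_black_center's own z axis and vertical above 0.7 rad).
It fails at once if the gas detector or the regulator is moved more than 20 mm (distance of any of detector_center, regulator_center from where it was at the start of the episode above 0.02 m).
It also fails if it takes over 131 s, if anything falls off the work surface, if the arm or the gripper's body presses on something with over 40 N, if the wrist force passes 120 N, or if a joint passes its speed limit or range.

## Working session

There is one attempt and no reset: what is moved stays moved. The work goes in short steps, Python scripts to look and compute and a tool call to move; the robot and the scene stay as the last step left them, time stands still between calls to the robot, and variables do not carry over. Pictures are saved under pics/ and viewed, at most 14 in all, crops included, and the job is handed in when it is done.

Besides the shell and the picture viewer there is one more tool, called after "Request:" as name(argument=value, ...) on one line, values as JSON. jog_arm: Moves the arm, as the interface text tells. Its arguments: {"type":"object","properties":{"motion":{"type":"array","items":{"type":"array","items":{"type":"array","items":{"type":"number"}}}},"grip_force":{"type":"number"}},"required":["motion"]}

```bash
mkdir -p pics; python3 - <<'E'
from cell import arm
import cv2,numpy as np
o=arm.get_obs();print({k:np.round(v,3) for k,v in o.items()})
for n in("top","side"):
    im,d=arm.get_image(n);cv2.imwrite(f"pics/{n}0.png",im);np.savez(f"{n}0.npz",im=im,d=d)
    m=arm.camera_model(n);print(n,{k:np.round(v,3).tolist() for k,v in m.items()})
E
```

```text
{'t': np.float64(0.0), 'joints': array([-1.166,  0.333, -0.065,  1.461,  0.022,  1.35 , -0.089]), 'qvel': array([-0.002, -0.001,  0.   ,  0.002,  0.001, -0.   ,  0.001]), 'tau': array([-0.0000e+00, -6.2328e+01,  2.5000e-02, -3.8989e+01, -6.1000e-02,
        4.0000e-02,  0.0000e+00]), 'ee_pos': array([0.259, 0.568, 0.222]), 'tcp_rot': array([ 0.212,  0.977, -0.001, -0.   ]), 'force': array([0.775, 0.297, 0.293]), 'ft_torque': array([ 0.003,  0.048, -0.009]), 'finger_force': np.float64(0.0), 'gripper_width': np.float64(0.087)}
top {'fx': 350.972, 'fy': 350.972, 'cx': 255.523, 'cy': 194.058, 'R': [[0.134, -0.991, 0.003], [-0.97, -0.132, -0.205], [0.204, 0.024, -0.979]], 't': [-0.059, 0.542, 0.768]}
side {'fx': 347.99, 'fy': 347.99, 'cx': 253.127, 'cy': 191.079, 'R': [[-0.995, -0.1, -0.016], [-0.062, 0.732, -0.679], [0.079, -0.674, -0.734]], 't': [0.538, 0.066, 0.766]}
```

View pics/top0.png

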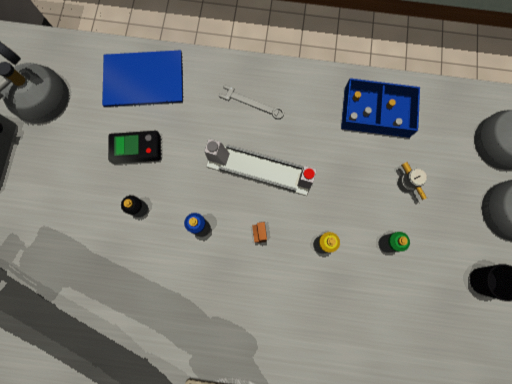

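View pics/side0.png

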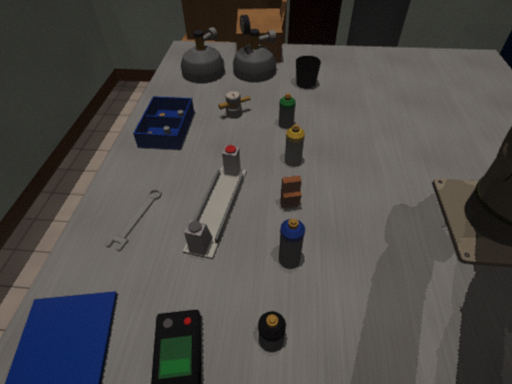

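The top view shows blue, yellow, green and black cylinders at (196,222), (329,242), (400,241) and (132,205). The wedge is at (260,233), the red disc at (308,174) and the grey disc at (213,147). Next I measure these and enlarge the rack.

```bash
cat > h.py <<'E'
from cell import arm
import cv2,numpy as np
def ray(m,u,v,z):
    R=np.array(m["R"]);t=np.array(m["t"]);c=-R.T@t
    d=R.T@np.array([(u-m["cx"])/m["fx"],(v-m["cy"])/m["fy"],1.]);return c+d*(z-c[2])/d[2]
def proj(m,X):
    p=np.array(m["R"])@np.array(X)+np.array(m["t"]);return m["fx"]*p[0]/p[2]+m["cx"],m["fy"]*p[1]/p[2]+m["cy"]
def tri(ms,uvs):
    A=[];b=[]
    for m,(u,v) in zip(ms,uvs):
        R=np.array(m["R"]);t=np.array(m["t"])
        for a,k,c,i in((u,"fx","cx",0),(v,"fy","cy",1)):
            q=(a-m[c])/m[k];A.append(R[i]-q*R[2]);b.append(q*t[2]-t[i])
    return np.linalg.lstsq(np.array(A),np.array(b),rcond=None)[0]
def blob(im,lo,hi,box):
    h=cv2.cvtColor(im,cv2.COLOR_BGR2HSV);k=cv2.inRange(h,np.array(lo),np.array(hi))
    x0,y0,x1,y1=box;w=np.zeros_like(k);w[y0:y1,x0:x1]=k[y0:y1,x0:x1]
    n,l,s,c=cv2.connectedComponentsWithStats(w)
    if n<2:return None
    i=1+np.argmax(s[1:,4]);return c[i],s[i,4],(l==i)
E
python3 - <<'E'
from h import *
T=arm.camera_model("top");S=arm.camera_model("side")
t=np.load("top0.npz")["im"];s=np.load("side0.npz")["im"]
a=cv2.resize(t[130:205,195:325],None,fx=6,fy=6,interpolation=2);cv2.imwrite("pics/rt.png",a[:,:780])
b=cv2.resize(s[135:260,175:310],None,fx=4.8,fy=4.8,interpolation=2);cv2.imwrite("pics/rs.png",b)
for n,u,v in(("blue",196,222),("yel",329,242),("green",400,241),("black",130,204),("red",308,174),("grey",213,147),("wedge",261,232)):
    box=(u-14,v-14,u+15,v+15); print(n,t[v-3:v+4:3,u-3:u+4:3].tolist()[1])
h=cv2.cvtColor(t,cv2.COLOR_BGR2HSV)
print([ (n,h[v-8:v+9:4,u-8:u+9:4].tolist()) for n,u,v in(("blue",196,222),)])
r=blob(t,(0,150,100),(8,255,255),(295,160,322,188));print("red",r[:2],ray(T,*r[0],0.084))
r=blob(t,(5,80,60),(20,255,255),(245,215,275,250));print("wedge",r[:2],cv2.minAreaRect(np.argwhere(r[2])[:,::-1].astype(np.float32)))
E
```

```text
blue [[52, 164, 201], [46, 157, 197], [166, 74, 27]]
yel [[23, 168, 180], [45, 128, 167], [52, 157, 202]]
green [[35, 95, 32], [44, 137, 184], [48, 146, 192]]
black [[41, 131, 173], [35, 111, 148], [22, 22, 26]]
red [[16, 22, 206], [18, 25, 205], [19, 25, 205]]
grey [[104, 107, 111], [104, 107, 111], [101, 104, 109]]
wedge [[43, 86, 147], [52, 102, 176], [54, 108, 180]]
[('blue', [[[105, 15, 140], [111, 220, 109], [111, 222, 108], [113, 66, 128], [28, 20, 151]], [[110, 229, 136], [21, 175, 179], [116, 89, 140], [110, 226, 107], [107, 21, 85]], [[113, 127, 149], [22, 188, 202], [22, 195, 197], [110, 219, 136], [111, 225, 94]], [[110, 221, 135], [119, 95, 115], [110, 211, 162], [111, 223, 103], [111, 203, 49]], [[112, 166, 115], [110, 233, 105], [110, 236, 105], [110, 225, 92], [38, 33, 31]]])]
red (array([308.64367816, 173.4137931 ]), np.int32(87)) [ 0.60401141 -0.10030849  0.084     ]
wedge (array([259.13278008, 231.87136929]), np.int32(241)) ((259.05999755859375, 231.92001342773438), (19.657569885253906, 13.152186393737793), 81.8698959350586)
```

View pics/rt.png

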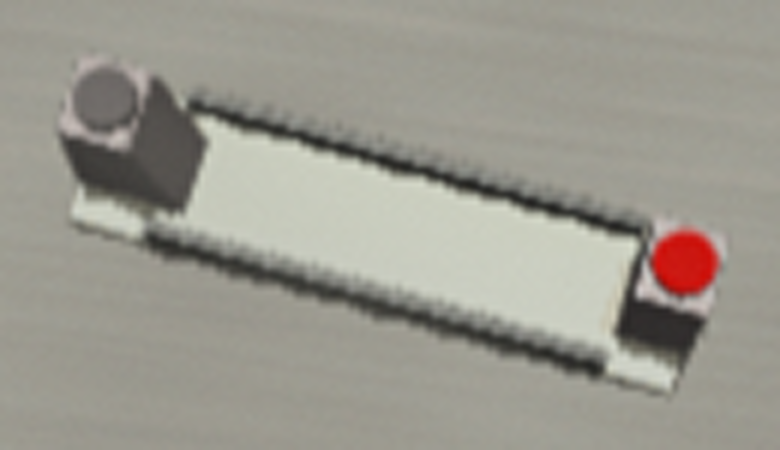

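View pics/rs.png

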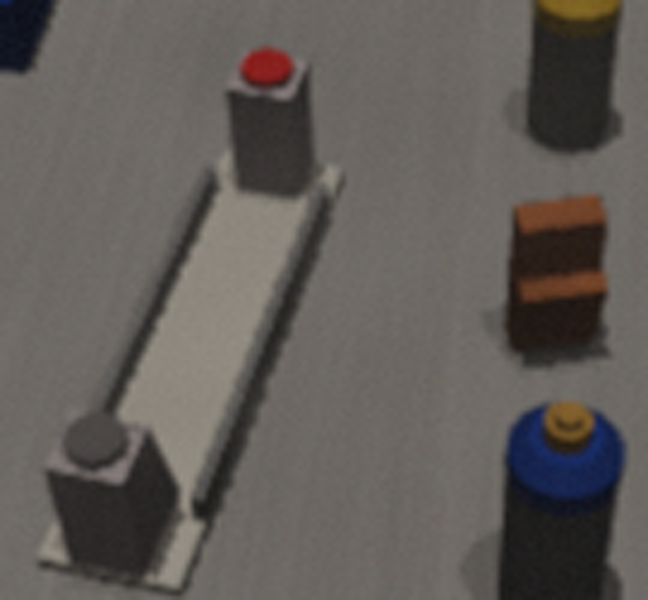

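The sloping stop seems to be the grey one and the square stop the red one. I'll check that against the floor corners and locate everything.

```bash
python3 - <<'E'
from h import *
T=arm.camera_model("top");S=arm.camera_model("side")
t=np.load("top0.npz")["im"];s=np.load("side0.npz")["im"]
for n,p,q,H in(("blue",(196,222),(293,223),.128),("yel",(329,242),(296,129),.114),("green",(400,241),(288,97),.1),("black",(128,204),(272,321),.086)):
    a=blob(t,(10,120,110),(24,255,255),(p[0]-12,p[1]-12,p[0]+13,p[1]+13))
    b=blob(s,(8,100,60),(24,255,255),(q[0]-11,q[1]-11,q[0]+12,q[1]+12))
    print(n,a[0],a[1],b[0],b[1],"top",ray(T,*a[0],H).round(4),"side",ray(S,*b[0],H-.004).round(4))
f=lambda x,y:(195+(x-2.5)/6,130+(y-2.5)/6)
r=blob(s,(0,150,80),(8,255,255),(220,140,245,160));print("red side",ray(S,*r[0],.084).round(4))
red=ray(T,308.64,173.41,.084);gr=ray(T,*f(105,98),.084);c=(red+gr)/2;y=(gr-red)[:2];print("red",red,"grey",gr,"len",np.linalg.norm(y),"c",c)
y/=np.linalg.norm(y);x=np.array([y[1],-y[0]]);print("yaw of rack y",np.degrees(np.arctan2(y[1],y[0])))
for p in((640,235),(612,350),(205,120),(185,220)):
    w=ray(T,*f(*p),.008)[:2]-c[:2];print(p,w@x,w@y)
f2=lambda x,y:(175+(x-2)/4.8,135+(y-2)/4.8)
g=[ray(S,*f2(*p),z)[:2] for p,z in(((518,215),.085),((604,203),.085),((520,290),.05),((604,280),.05),((512,345),0.),((600,350),0.))]
for q in g:print("wedge pt",q.round(4))
d=np.load("top0.npz")["d"];r=blob(t,(5,80,60),(20,255,255),(245,215,275,250))
print(np.round(d[220:248:2,250:272:2],3))
E
```

```text
blue [192.66666667 221.49019608] 51 [292.890625 222.484375] 64 top [0.4539 0.1363 0.128 ] side [0.4541 0.1395 0.124 ]
yel [328.53254438 242.09467456] 169 [295.02487562 132.4079602 ] 201 top [ 0.4509 -0.1541  0.114 ] side [ 0.4544 -0.137   0.11  ]
green [402.66666667 240.54166667] 48 [287.5         95.27272727] 22 top [ 0.4772 -0.3158  0.1   ] side [ 0.477  -0.3169  0.096 ]
black [127.33962264 202.60377358] 53 [271.70588235 319.70588235] 119 top [0.4806 0.2972 0.086 ] side [0.4805 0.3001 0.082 ]
red side [ 0.6035 -0.098   0.084 ]
red [ 0.60401924 -0.10029917  0.084     ] grey [0.63960352 0.13015958 0.084     ] len 0.23318978903319615 c [0.62181138 0.0149302  0.084     ]
yaw of rack y 81.22248815286925
(640, 235) 0.02974681948118049 -0.10134793976696997
(612, 350) -0.021640862089619513 -0.103004593463123
(205, 120) 0.026036388562476157 0.08965088567655712
(185, 220) -0.018644406325444465 0.08449327375266427
wedge pt [ 0.4769 -0.005 ]
wedge pt [ 0.4388 -0.0158]
wedge pt [0.4738 0.0082]
wedge pt [ 0.4358 -0.0013]
wedge pt [ 0.4757 -0.0012]
wedge pt [ 0.4336 -0.0017]
[[0.869 0.873 0.868 0
[... 245 characters left out ...]
66 0.863]
 [0.865 0.866 0.814 0.812 0.779 0.78  0.779 0.782 0.865 0.866 0.867]
 [0.864 0.864 0.814 0.812 0.78  0.78  0.778 0.782 0.866 0.865 0.864]
 [0.861 0.863 0.813 0.81  0.779 0.778 0.778 0.777 0.862 0.866 0.864]
 [0.    0.864 0.812 0.811 0.776 0.778 0.779 0.778 0.863 0.864 0.863]
 [0.862 0.863 0.81  0.808 0.783 0.776 0.777 0.777 0.779 0.859 0.862]
 [0.    0.859 0.811 0.808 0.804 0.773 0.776 0.776 0.778 0.861 0.859]
 [0.858 0.861 0.    0.806 0.808 0.776 0.775 0.783 0.797 0.86  0.861]
 [0.859 0.86  0.81  0.81  0.815 0.827 0.837 0.847 0.858 0.857 0.861]
 [0.86  0.858 0.86  0.858 0.857 0.858 0.858 0.859 0.856 0.858 0.857]
 [0.859 0.857 0.855 0.86  0.857 0.859 0.853 0.856 0.856 0.855 0.856]]
```

```bash
cat >> h.py <<'E'
from scipy.spatial.transform import Rotation as Ro
C=np.array([.6217,.0155]);A=np.radians(81.2)   # rack centre, azimuth of rack y (= tool x when aligned)
def rack(x,y):
    return C+np.array([x*np.sin(A)+y*np.cos(A),-x*np.cos(A)+y*np.sin(A)])
def torack(p):
    d=np.array(p)[:2]-C;return np.array([d@[np.sin(A),-np.cos(A)],d@[np.cos(A),np.sin(A)]])
def delta(tx,ty,tz,az=None):
    o=arm.get_obs();R=Ro.from_quat(o["tcp_rot"]).as_matrix();p=o["ee_pos"]
    d=(np.array([tx,ty,tz])-p)
    a=np.arctan2(R[1,0],R[0,0]);tgt=A if az is None else az
    Rt=np.column_stack([[np.cos(tgt),np.sin(tgt),0],[np.sin(tgt),-np.cos(tgt),0],[0,0,-1]])
    e=Ro.from_matrix(R.T@Rt).as_rotvec(degrees=True)/6
    return (R.T@d/.03).round(3),e.round(2),o
E
python3 - <<'E'
from h import *
s,e,o=delta(.454,.138,.23);print(s,e)
R=Ro.from_quat(o["tcp_rot"]);n=15;w=(R.apply(s))/n
for i in range(n):
    print((R.inv().apply(w)).round(2),(e/n).round(3));R=R*Ro.from_rotvec(e/n*np.radians(6))
E
```

```text
[-11.861 -10.359  -0.258] [-1.000e-02  1.000e-02  1.238e+01]
[-0.79 -0.69 -0.02] [-0.001  0.001  0.825]
[-0.85 -0.62 -0.02] [-0.001  0.001  0.825]
[-0.9  -0.54 -0.02] [-0.001  0.001  0.825]
[-0.94 -0.46 -0.02] [-0.001  0.001  0.825]
[-0.98 -0.38 -0.02] [-0.001  0.001  0.825]
[-1.01 -0.3  -0.02] [-0.001  0.001  0.825]
[-1.03 -0.21 -0.02] [-0.001  0.001  0.825]
[-1.04 -0.12 -0.02] [-0.001  0.001  0.825]
[-1.05 -0.03 -0.02] [-0.001  0.001  0.825]
[-1.05  0.06 -0.02] [-0.001  0.001  0.825]
[-1.04  0.15 -0.02] [-0.001  0.001  0.825]
[-1.02  0.24 -0.02] [-0.001  0.001  0.825]
[-1.    0.33 -0.02] [-0.001  0.001  0.825]
[-0.96  0.41 -0.02] [-0.001  0.001  0.825]
[-0.93  0.5  -0.02] [-0.001  0.001  0.825]
```

Request:
jog_arm(motion=[[[-0.79, -0.69, 0, 0, 0, 0.82, 1], [-0.85, -0.62, 0, 0, 0, 0.82, 1], [-0.9, -0.54, 0, 0, 0, 0.83, 1], [-0.94, -0.46, 0, 0, 0, 0.83, 1], [-0.98, -0.38, 0, 0, 0, 0.83, 1]]])

```text
t: 0.72
ee_pos: [0.3249, 0.4243, 0.2222]
tcp_rot: [0.418, 0.908, -0.0, -0.0]
force: [-0.1, -0.3, 0.1]
gripper_width: 0.0869
finger_force: 0.0
```

Request:
jog_arm(motion=[[[-1, -0.3, 0, 0, 0, 0.82, 1], [-1, -0.21, 0, 0, 0, 0.82, 1], [-1, -0.12, 0, 0, 0, 0.83, 1], [-1, -0.03, 0, 0, 0, 0.83, 1], [-1, 0.06, 0, 0, 0, 0.83, 1]]])

```text
t: 1.35
ee_pos: [0.3875, 0.2847, 0.2226]
tcp_rot: [0.605, 0.797, 0.0, -0.0]
force: [-0.2, -0.6, -0.0]
gripper_width: 0.0869
finger_force: 0.0
```

Request:
jog_arm(motion=[[[-1, 0.15, 0, 0, 0, 0.82, 1], [-1, 0.24, 0, 0, 0, 0.82, 1], [-1, 0.33, 0, 0, 0, 0.83, 1], [-0.96, 0.41, 0, 0, 0, 0.83, 1], [-0.93, 0.5, 0, 0, 0, 0.83, 1]]])

```text
t: 1.98
ee_pos: [0.4519, 0.1426, 0.2226]
tcp_rot: [0.761, 0.648, 0.0, 0.0]
force: [0.9, 0.8, 0.0]
gripper_width: 0.0871
finger_force: 0.0
```

```bash
python3 - <<'E'
from h import *
s,e,o=delta(.454,.138,.23);print(s,e,o["t"],o["ee_pos"],o["joints"].round(2))
m=arm.camera_model("wrist");im,d=arm.get_image("wrist");cv2.imwrite("pics/w1.png",im);np.savez("w1.npz",im=im)
print({k:np.round(v,3).tolist() for k,v in m.items()},-np.array(m["R"]).T@m["t"])
print("blue proj",proj(m,[.454,.138,.128]))
E
```

```text
[-0.141  0.092 -0.248] [ 0.   -0.   -0.06] 1.975 [0.45194044 0.14261579 0.22256292] [-0.74 -0.02  0.34  1.86  0.01  1.3  -0.57]
{'fx': 267.469, 'fy': 267.469, 'cx': 251.071, 'cy': 188.013, 'R': [[0.987, -0.16, 0.001], [-0.155, -0.957, 0.245], [-0.038, -0.242, -0.969]], 't': [-0.424, 0.177, 0.44]} [0.46265953 0.20824138 0.38338784]
blue proj (np.float64(253.5361135449623), np.float64(194.04079420713293))
```

View pics/w1.png

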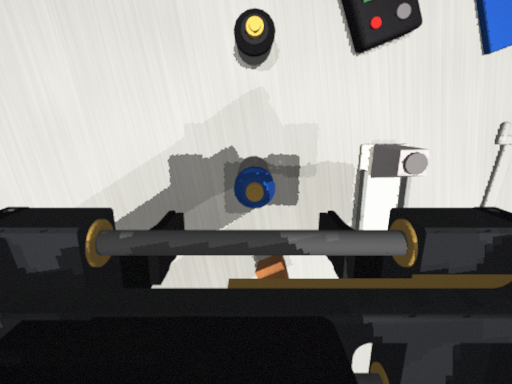

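The wrist view shows the blue cylinder's stub at (255,191), black's at (255,25) and the grey disc at (415,163), with the wedge behind the gripper bar at (270,268). I'll measure the stubs and the disc from here.

```bash
python3 - <<'E'
from h import *
m=arm.camera_model("wrist");im=np.load("w1.npz")["im"]
for n,(u,v),H in(("blue",(255,190),.128),("black",(255,25),.086)):
    a=blob(im,(10,100,80),(30,255,255),(u-16,v-16,u+17,v+17));print(n,a[:2],ray(m,*a[0],H).round(4))
g=cv2.cvtColor(im,cv2.COLOR_BGR2GRAY)
k=((g[145:182,395:432]<125)*255).astype(np.uint8);n,l,s,c=cv2.connectedComponentsWithStats(k);i=1+np.argmax(s[1:,4]);print("disc",c[i]+[395,145],s[i],ray(m,*(c[i]+[395,145]),.084),"expected",rack(0,.117))
print(delta(.454,.138,.128-.128+.095-.019)[:2])
E
```

```text
blue (array([254.25306122, 191.54693878]), np.int32(245)) [0.4568 0.136  0.128 ]
black (array([254.21791045,  26.01791045]), np.int32(335)) [0.4837 0.2928 0.086 ]
disc [399.04402516 155.44025157] [  0   0  24  32 159] [0.62240771 0.13812029 0.084     ] expected [0.63959934 0.13112272]
(array([-0.006,  0.011,  4.89 ]), array([ 0.01,  0.01, -0.15]))
```

Request:
jog_arm(motion=[[[-0.03, 0.05, 0.97, 0, 0, -0.15, 1], [0, 0, 0.98, 0, 0, 0, 1], [0, 0, 0.98, 0, 0, 0, 1], [0, 0, 0.98, 0, 0, 0, 1], [0, 0, 0.98, 0, 0, 0, 1]]])

```text
t: 2.65
ee_pos: [0.4529, 0.1427, 0.0749]
tcp_rot: [0.755, 0.655, 0.0, 0.0]
force: [0.5, 0.2, 0.2]
gripper_width: 0.0867
finger_force: 0.0
```

Request:
jog_arm(motion=[[[0, 0, 0, 0, 0, 0, 1], [0, 0, 0, 0, 0, 0, -1], [0, 0, 0, 0, 0, 0, -1], [0, 0, 0, 0, 0, 0, -1], [0, 0, 0, 0, 0, 0, -1]]], grip_force=25)

```text
t: 3.28
ee_pos: [0.4527, 0.1436, 0.0763]
tcp_rot: [0.754, 0.656, 0.0, 0.0]
force: [0.5, -1.1, 0.5]
gripper_width: 0.0547
finger_force: 0.0
```

Request:
jog_arm(motion=[[[0, 0, 0, 0, 0, 0, -1], [0, 0, 0, 0, 0, 0, -1], [0, 0, -0.5, 0, 0, 0, -1], [0, 0, -1, 0, 0, 0, -1], [0, 0, -0.5, 0, 0, 0, -1]]])

```text
t: 3.9
ee_pos: [0.453, 0.1437, 0.1377]
tcp_rot: [0.754, 0.656, 0.001, 0.0]
force: [0.8, -0.5, -2.6]
gripper_width: 0.0436
finger_force: 24.8
```

```bash
python3 - <<'E'
from h import *
s,e,o=delta(*rack(0,-.079),.08+.095-.019);print(s,e,o["ee_pos"],o["gripper_width"],o["finger_force"],o["force"])
m=arm.camera_model("wrist");im,d=arm.get_image("wrist");cv2.imwrite("pics/w2.png",im);np.savez("w2.npz",im=im)
E
```

```text
[-6.085  6.124 -0.608] [ 0.01 -0.01  0.14] [0.4529633  0.1436601  0.13771258] 0.043601521796727834 24.79249942865863 [ 0.81138494 -0.46203616 -2.55283978]
```

View pics/w2.png

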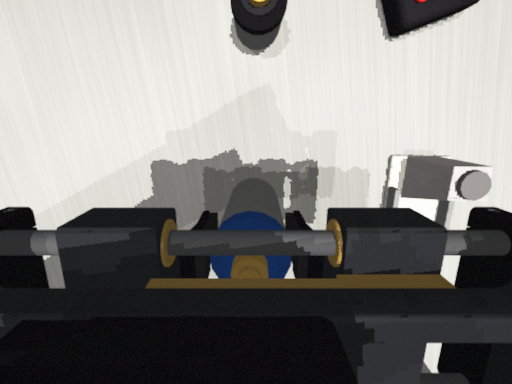

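```bash
python3 - <<'E'
from h import *
m=arm.camera_model("wrist");im=np.load("w2.npz")["im"];h=cv2.cvtColor(im,cv2.COLOR_BGR2HSV)
k=cv2.inRange(h,np.array((105,150,40)),np.array((125,255,255)));v=np.where(k[190:,249:254].any(1))[0][0]+190
o=arm.get_obs();R=Ro.from_quat(o["tcp_rot"]).as_matrix()
for z in(.1674,.160):print(v,(R.T@(ray(m,251,v,z)-o["ee_pos"])).round(4))
print("stop disc",ray(m,473,185,.084),rack(0,.117),"t",o["t"],o["ee_pos"])
# brass mask visible top
E
```

```text
211 [ 0.0206  0.0002 -0.0284]
211 [ 0.0181  0.0002 -0.021 ]
stop disc [0.63897911 0.13260703 0.084     ] [0.63959934 0.13112272] t 3.95 [0.45359666 0.14394235 0.13894213]
```

Request:
jog_arm(motion=[[[-0.5, 0.5, 0, 0, 0, 0.1, -1], [-0.9, 0.9, 0, 0, 0, 0, -1], [-0.9, 0.9, 0, 0, 0, 0, -1], [-0.9, 0.9, 0, 0, 0, 0, -1], [-0.9, 0.9, 0, 0, 0, 0, -1]]])

```text
t: 4.58
ee_pos: [0.5563, 0.0028, 0.1353]
tcp_rot: [0.758, 0.653, -0.0, -0.0]
force: [0.4, 0.9, -2.7]
gripper_width: 0.0434
finger_force: 24.8
```

Request:
jog_arm(motion=[[[-0.9, 0.9, 0, 0, 0, 0, -1], [-0.6, 0.8, 0, 0, 0, 0, -1], [-0.3, 0.3, 0, 0, 0, 0, -1], [0, 0, 0, 0, 0, 0, -1], [0, 0, 0, 0, 0, 0, -1]]])

```text
t: 5.2
ee_pos: [0.6067, -0.0575, 0.1356]
tcp_rot: [0.757, 0.653, -0.0, -0.0]
force: [-0.7, -0.6, -2.6]
gripper_width: 0.0431
finger_force: 24.9
```

```bash
sed -i 's/.6217,.0155/.6217,.0162/' h.py; python3 - <<'E'
from h import *
s,e,o=delta(*rack(0,-.074),.008+.0763);print(s,e,o["ee_pos"],o["t"])
E
```

```text
[0.036 0.122 1.71 ] [-0.01 -0.    0.05] [ 0.60665029 -0.05747808  0.13560422] 5.2
```

Request:
jog_arm(motion=[[[0.03, 0.12, 0, 0, 0, 0.05, -1], [0, 0, 0, 0, 0, 0, -1], [0, 0, 0.6, 0, 0, 0, -1], [0, 0, 0.6, 0, 0, 0, -1], [0, 0, 0.3, 0, 0, 0, -1]]])

```text
t: 5.82
ee_pos: [0.6098, -0.0582, 0.0885]
tcp_rot: [0.76, 0.65, -0.001, -0.001]
force: [-0.3, 0.0, -2.2]
gripper_width: 0.0433
finger_force: 24.9
```

```bash
python3 - <<'E'
from h import *
s,e,o=delta(*rack(0,-.074),.008+.0763);print(s,e,o["ee_pos"],o["force"])
im,d=arm.get_image("side");cv2.imwrite("pics/s2.png",cv2.resize(im[120:270,170:320],None,fx=4,fy=4))
E
```

```text
[0.044 0.012 0.141] [-0.03  0.   -0.01] [ 0.60984147 -0.05819234  0.08853994] [-0.33463275  0.03441815 -2.21225279]
```

View pics/s2.png

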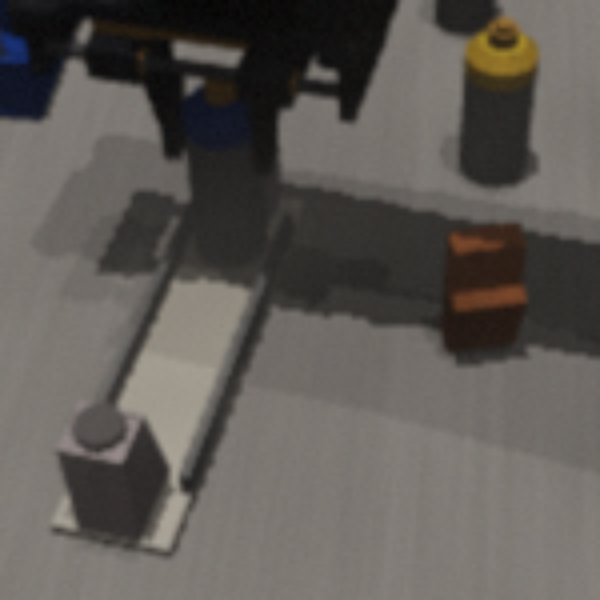

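The side view shows the blue cylinder between the channel walls, close to the red-tag stop. I'll lower it the last 4 mm and release it.

Request:
jog_arm(motion=[[[0.02, 0, 0.13, 0, 0, 0, -1], [0, 0, 0.02, 0, 0, 0, -1], [0, 0, 0, 0, 0, 0, -1], [0, 0, 0, 0, 0, 0, -1], [0, 0, 0, 0, 0, 0, 0.3]]])

```text
t: 6.5
ee_pos: [0.6114, -0.0577, 0.0868]
tcp_rot: [0.76, 0.65, 0.0, 0.0]
force: [-0.1, -0.1, 1.3]
gripper_width: 0.0479
finger_force: 0.0
```

Request:
jog_arm(motion=[[[0, 0, 0, 0, 0, 0, 1], [0, 0, 0, 0, 0, 0, 1], [0, 0, 0, 0, 0, 0, 1], [0, 0, -0.5, 0, 0, 0, 1], [0, 0, -1, 0, 0, 0, 1]]])

```text
t: 7.12
ee_pos: [0.6105, -0.0577, 0.1318]
tcp_rot: [0.76, 0.65, -0.001, -0.0]
force: [0.3, 0.6, -0.0]
gripper_width: 0.086
finger_force: 0.0
```

Request:
jog_arm(motion=[[[0, 0, -1, 0, 0, 0, 1], [0, 0, -1, 0, 0, 0, 1], [0, -0.5, -0.7, 0, 0, 0, 1], [-0.5, -1, 0, 0, 0, 0, 1], [-0.5, -1, 0, 0, 0, 0, 1]]])

```text
t: 7.75
ee_pos: [0.5317, -0.0763, 0.2136]
tcp_rot: [0.76, 0.65, 0.001, 0.0]
force: [0.1, 0.4, 0.7]
gripper_width: 0.0868
finger_force: 0.0
```

```bash
python3 - <<'E'
from h import *
s,e,o=delta(.451,-.145,.18);print(s,e,o["ee_pos"],o["t"],torack([.451,-.145]))
E
```

```text
[-2.678 -2.308  1.115] [ 0.01 -0.   -0.01] [ 0.53174404 -0.07626666  0.2135726 ] 7.75 [-0.14402927 -0.1854171 ]
```

Request:
jog_arm(motion=[[[-0.9, -0.8, 0, 0, 0, 0, 1], [-0.9, -0.8, 0.2, 0, 0, 0, 1], [-0.7, -0.6, 0.2, 0, 0, 0, 1], [-0.1, -0.1, 0, 0, 0, 0, 1], [0, 0, 0, 0, 0, 0, 1]]])

```text
t: 8.38
ee_pos: [0.4528, -0.142, 0.2012]
tcp_rot: [0.76, 0.65, 0.001, 0.0]
force: [0.2, 0.7, 0.4]
gripper_width: 0.0872
finger_force: 0.0
```

```bash
cat >> h.py <<'E'
def stub(H,fn,box=None):
    m=arm.camera_model("wrist");o=arm.get_obs();im,_=arm.get_image("wrist");cv2.imwrite(fn,im);np.savez("w.npz",im=im)
    return m,o,im
E
python3 - <<'E'
from h import *
s,e,o=delta(.451,-.145,.114-.032-.019);print(s,e,o["ee_pos"],o["t"])
m,o,im=stub(.114,"pics/w3.png");u,v=map(int,proj(m,[.451,-.145,.114]));print(u,v)
# whole yellow top (shoulder+stub)
for lo,hi in(((12,100,80),(23,255,255)),((24,100,80),(34,255,255))):
    a=blob(im,lo,hi,(u-50,v-60,u+50,v+50));print(a[:2],ray(m,*a[0],.114),ray(m,*a[0],.097))
cv2.imwrite("pics/w3c.png",cv2.resize(im[v-70:v+70,u-70:u+70],None,fx=3,fy=3))
b=blob(im,(0,150,100),(8,255,255),(300,0,512,200)); print("red",b and (b[:2],ray(m,*b[0],.084)),rack(0,-.117))
E
```

```text
[-0.113 -0.049  4.606] [ 0.01 -0.01 -0.01] [ 0.45276128 -0.14195448  0.20117245] 8.375
249 195
(array([253.86510264, 201.21016618]), np.int32(1023)) [ 0.45444288 -0.15166978  0.114     ] [ 0.45386371 -0.15683291  0.097     ]
(array([271.38383838, 203.07070707]), np.int32(99)) [ 0.4709526  -0.15616297  0.114     ] [ 0.47150494 -0.16163405  0.097     ]
red ((array([391.27236581, 121.75347913]), np.int32(503)), array([ 0.60325892, -0.09939749,  0.084     ])) [ 0.60380066 -0.09942272]
```

View pics/w3.png

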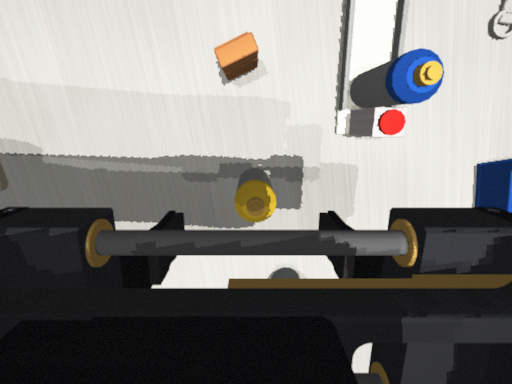

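The wrist view shows yellow's stub at (255,204), the red disc at (391,122), blue's stub standing in the rack at (430,73), and the wedge's grip top at about (237,47).

```bash
python3 - <<'E'
from h import *
m=arm.camera_model("wrist");im=np.load("w.npz")["im"]
b=blob(im,(14,120,80),(30,255,255),(415,58,446,88));p=ray(m,*b[0],.136);print("blue",b[0],torack(p))
print("yellow",ray(m,255,204,.114))
k=blob(im,(5,120,120),(18,255,255),(210,25,265,85));r=cv2.minAreaRect(np.argwhere(k[2])[:,::-1].astype(np.float32));print(k[:2],r);B=[ray(m,*q,.085)[:2] for q in cv2.boxPoints(r)];print(np.round(B,4))
print(delta(.4535,-.1525,.063)[:2], arm.get_obs()["ee_pos"])
E
```

```text
blue [427.89019608  73.17647059] [-0.0030635  -0.07929806]
yellow [ 0.45532738 -0.15427738  0.114     ]
(array([235.58380202,  49.2272216 ]), np.int32(889)) ((235.60000610351562, 49.19999313354492), (21.466251373291016, 42.0380744934082), 63.43495178222656)
[[ 0.4373 -0.0058]
 [ 0.4748  0.0045]
 [ 0.4812 -0.0129]
 [ 0.4432 -0.0237]]
(array([-0.358,  0.067,  4.6  ]), array([ 0.01, -0.  , -0.  ])) [ 0.45298668 -0.14162428  0.20100481]
```

Request:
jog_arm(motion=[[[-0.39, 0.1, 0.6, 0, 0, 0, 1], [0, 0, 1, 0, 0, 0, 1], [0, 0, 1, 0, 0, 0, 1], [0, 0, 1, 0, 0, 0, 1], [0, 0, 1, 0, 0, 0, 1]]])

```text
t: 9.05
ee_pos: [0.4543, -0.1535, 0.0615]
tcp_rot: [0.759, 0.651, 0.0, 0.0]
force: [0.0, 0.0, -0.0]
gripper_width: 0.0872
finger_force: 0.0
```

```bash
python3 - <<'E'
from h import *
print(delta(.4545,-.1535,.063))
E
```

```text
(array([ 0.   ,  0.006, -0.05 ]), array([0.  , 0.  , 0.01]), {'t': 9.05, 'joints': array([-0.33280935,  0.19387112,  0.61622417,  2.04378719, -0.13782617,
        0.94307952,  0.20287096]), 'qvel': array([ 0.10933824,  0.41774432, -0.04734394,  0.19896263, -0.32678081,
       -0.52991665,  0.26494219]), 'tau': array([ -0.38604425, -40.89345932,   5.06859452, -32.4347055 ,
         0.76130943,   1.22980446,  -0.59425503]), 'ee_pos': array([ 0.45433095, -0.15347677,  0.06150231]), 'tcp_rot': array([7.59044241e-01, 6.51039013e-01, 4.43500343e-05, 2.02041426e-04]), 'force': array([ 0.01741834,  0.02341548, -0.01546074]), 'ft_torque': array([-0.12918929,  0.05854166, -0.02740317]), 'finger_force': 0.0, 'gripper_width': 0.08722903615726607})
```

Request:
jog_arm(motion=[[[0, 0, 0, 0, 0, 0, -1], [0, 0, 0, 0, 0, 0, -1], [0, 0, 0, 0, 0, 0, -1], [0, 0, 0, 0, 0, 0, -1], [0, 0, 0, 0, 0, 0, -1]]])

```text
t: 9.68
ee_pos: [0.4537, -0.1542, 0.0628]
tcp_rot: [0.76, 0.65, 0.0, 0.0]
force: [1.9, -0.5, 0.4]
gripper_width: 0.0448
finger_force: 0.8
```

Request:
jog_arm(motion=[[[0, 0, 0, 0, 0, 0, -1], [0, 0, 0, 0, 0, 0, -1], [0, 0, -0.5, 0, 0, 0, -1], [0, 0, -1, 0, 0, 0, -1], [0, 0, -0.5, 0, 0, 0, -1]]])

```text
t: 10.3
ee_pos: [0.4537, -0.1545, 0.124]
tcp_rot: [0.76, 0.65, 0.001, 0.0]
force: [0.3, -0.3, -3.4]
gripper_width: 0.0436
finger_force: 24.9
```

Request:
jog_arm(motion=[[[0.6, 0.2, 0, 0, 0, 0, -1], [1, 0.4, 0, 0, 0, 0, -1], [1, 0.4, 0, 0, 0, 0, -1], [1, 0.5, 0, 0, 0, 0, -1], [0.9, 0.7, 0, 0, 0, 0, -1]]])

```text
t: 10.92
ee_pos: [0.5393, -0.0283, 0.1212]
tcp_rot: [0.759, 0.651, -0.0, -0.001]
force: [-0.8, 0.2, -1.3]
gripper_width: 0.043
finger_force: 24.9
```

Request:
jog_arm(motion=[[[0.6, 0.8, 0, 0, 0, 0, -1], [0.2, 0.9, 0, 0, 0, 0, -1], [0, 0.6, 0, 0, 0, 0, -1], [0, 0.1, 0, 0, 0, 0, -1], [0, 0, 0, 0, 0, 0, -1]]])

```text
t: 11.55
ee_pos: [0.6135, -0.0167, 0.1214]
tcp_rot: [0.759, 0.651, -0.0, -0.001]
force: [0.8, 3.9, -1.7]
gripper_width: 0.0432
finger_force: 24.9
```

```bash
python3 - <<'E'
from h import *
s,e,o=delta(*rack(0,-.033),.008+.0625);print(s,e,o["ee_pos"],o["gripper_width"],o["t"])
m,o,im=stub(0,"pics/w4.png")
E
```

```text
[0.024 0.106 1.696] [-0.02 -0.01  0.  ] [ 0.61348267 -0.01670224  0.12138398] 0.04318249806180056 11.55
```

View pics/w4.png

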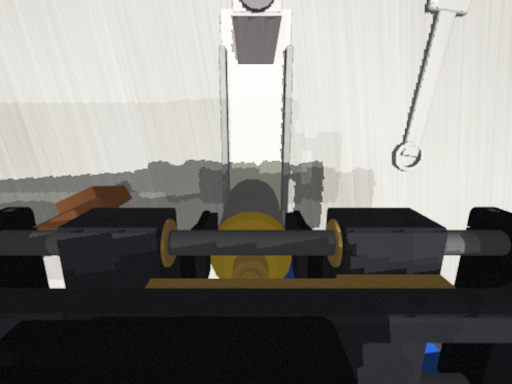

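The wrist view shows yellow over the channel, centred between the walls at columns 225–290. The 3.9 N along y may be contact with blue, so I'll back off 2 mm and check.

Request:
jog_arm(motion=[[[0.07, 0.1, 0, 0, 0, 0, -1], [0, 0, 0, 0, 0, 0, -1], [0, 0, 0.4, 0, 0, 0, -1], [0, 0, 0.6, 0, 0, 0, -1], [0, 0, 0.4, 0, 0, 0, -1]]])

```text
t: 12.22
ee_pos: [0.6173, -0.0153, 0.079]
tcp_rot: [0.759, 0.651, 0.0, -0.001]
force: [0.2, 8.8, 3.1]
gripper_width: 0.0429
finger_force: 25.0
```

```bash
python3 - <<'E'
from h import *
s,e,o=delta(*rack(0,-.033),.008+.0625);print(s,e,o["ee_pos"],o["force"],o["t"],torack(o["ee_pos"]))
E
```

```text
[-0.04  -0.016  0.282] [-0.   -0.01  0.  ] [ 0.61730633 -0.01532209  0.07896975] [0.21700807 8.80504456 3.07385884] 12.225 [ 0.00048048 -0.03182319]
```

Request:
jog_arm(motion=[[[0.12, 0, 0, 0, 0, 0, -1], [0.04, 0, 0, 0, 0, 0, -1], [0, 0, 0, 0, 0, 0, -1], [0, 0, 0, 0, 0, 0, -1]]])

```text
t: 12.72
ee_pos: [0.6183, -0.0125, 0.0805]
tcp_rot: [0.76, 0.65, 0.0, 0.0]
force: [-0.9, 0.5, -2.3]
gripper_width: 0.0431
finger_force: 25.0
```

```bash
python3 - <<'E'
from h import *
s,e,o=delta(*rack(0,-.03),.008+.0625);print(s,e,o["ee_pos"],o["force"],o["ft_torque"],torack(o["ee_pos"]))
im,d=arm.get_image("side");cv2.imwrite("pics/s3.png",cv2.resize(im[120:245,190:320],None,fx=4.6,fy=4.6))
E
```

```text
[-0.037 -0.034  0.334] [ 0.    0.   -0.01] [ 0.61828856 -0.01251107  0.08052588] [-0.94350445  0.53795996 -2.30447593] [-0.09026376  0.10798107  0.04203045] [ 0.0010211  -0.02889499]
```

View pics/s3.png

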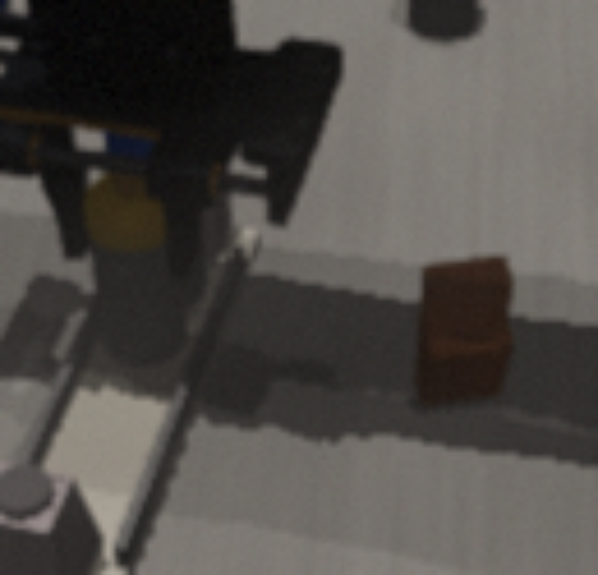

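Force is back to the cylinder's weight alone and yellow is inside the channel. I'll lower and release it.

Request:
jog_arm(motion=[[[0, 0, 0.2, 0, 0, 0, -1], [0, 0, 0.1, 0, 0, 0, -1], [0, 0, 0.03, 0, 0, 0, -1], [0, 0, 0, 0, 0, 0, -1], [0, 0, 0, 0, 0, 0, -1]]])

```text
t: 13.4
ee_pos: [0.6182, -0.0118, 0.0709]
tcp_rot: [0.76, 0.65, 0.0, -0.0]
force: [-3.4, 0.4, 5.9]
gripper_width: 0.0431
finger_force: 24.9
```

Request:
jog_arm(motion=[[[0, 0, 0, 0, 0, 0, 0.3], [0, 0, 0, 0, 0, 0, 1], [0, 0, 0, 0, 0, 0, 1], [0, 0, 0, 0, 0, 0, 1], [0, 0, -0.5, 0, 0, 0, 1]]])

```text
t: 14.02
ee_pos: [0.6174, -0.012, 0.085]
tcp_rot: [0.76, 0.65, -0.001, -0.001]
force: [0.8, 0.2, -0.5]
gripper_width: 0.0832
finger_force: 0.0
```

Request:
jog_arm(motion=[[[0, 0, -1, 0, 0, 0, 1], [0, 0, -1, 0, 0, 0, 1], [0, 0, -1, 0, 0, 0, 1], [-0.7, -0.7, -0.5, 0, 0, 0, 1], [-1, -0.7, 0, 0, 0, 0, 1]]])

```text
t: 14.65
ee_pos: [0.5693, -0.056, 0.1928]
tcp_rot: [0.759, 0.651, 0.001, 0.001]
force: [-0.9, -1.1, -0.4]
gripper_width: 0.0872
finger_force: 0.0
```

```bash
python3 - <<'E'
from h import *
s,e,o=delta(.478,-.314,.19);print(s,e,o["ee_pos"],o["t"])
im,d=arm.get_image("side");S=arm.camera_model("side")
for n,y,z in(("blue",-.08,.132),("yel",-.034,.118)):
    u,v=map(int,proj(S,[*rack(0,y),z]));b=blob(im,(8,100,50),(23,255,255),(u-8,v-9,u+9,v+9));print(n,u,v,b and (b[:2],torack(ray(S,*b[0],z))))
cv2.imwrite("pics/s4.png",im)
E
```

```text
[-8.962 -1.695  0.08 ] [ 0.03 -0.01  0.  ] [ 0.56927179 -0.05604879  0.19281459] 14.65
blue 223 141 None
yel 217 160 ((array([217.48571429, 163.93571429]), np.int32(140)), array([-0.00313962, -0.02349311]))
```

Request:
jog_arm(motion=[[[-1, -0.2, 0, 0, 0, 0, 1], [-1, -0.2, 0, 0, 0, 0, 1], [-1, -0.2, 0, 0, 0, 0, 1], [-1, -0.2, 0, 0, 0, 0, 1], [-1, -0.2, 0, 0, 0, 0, 1]]])

```text
t: 15.32
ee_pos: [0.5159, -0.2006, 0.1915]
tcp_rot: [0.76, 0.65, 0.0, 0.0]
force: [0.0, -0.4, 0.2]
gripper_width: 0.0871
finger_force: 0.0
```

Request:
jog_arm(motion=[[[-1, -0.2, 0, 0, 0, 0, 1], [-1, -0.2, 0, 0, 0, 0, 1], [-1, -0.2, 0, 0, 0, 0, 1], [-0.5, -0.1, 0, 0, 0, 0, 1], [0, 0, 0, 0, 0, 0, 1]]])

```text
t: 15.95
ee_pos: [0.479, -0.3007, 0.1908]
tcp_rot: [0.76, 0.65, 0.0, 0.0]
force: [0.1, 0.6, 0.1]
gripper_width: 0.0871
finger_force: 0.0
```

```bash
python3 - <<'E'
from h import *
m,o,im=stub(0,"pics/w5.png");np.savez("w5.npz",im=im)
u,v=map(int,proj(m,[.478,-.314,.1]));print(u,v,o["ee_pos"])
b=blob(im,(10,90,60),(26,255,255),(u-35,v-35,u+36,v+25));print(b[:2],ray(m,*b[0],.1),cv2.boundingRect(np.argwhere(b[2])[:,::-1]))
g=blob(im,(40,90,30),(85,255,255),(u-45,v-45,u+46,v+45));print(g[:2],cv2.boundingRect(np.argwhere(g[2])[:,::-1]),ray(m,*g[0],.083))
im,d=arm.get_image("side");S=arm.camera_model("side")
for n,y,z in(("blue",-.08,.132),("yel",-.034,.118)):
    u,v=map(int,proj(S,[*rack(0,y),z]));b=blob(im,(8,100,50),(23,255,255),(u-9,v-9,u+9,v+9));print(n,u,v,b and (b[:2],torack(ray(S,*b[0],z))))
cv2.imwrite("pics/s5.png",im)
E
```

```text
251 203 [ 0.47900368 -0.30070741  0.19083872]
(array([252.6184739 , 204.57028112]), np.int32(249)) [ 0.47868432 -0.31482491  0.1       ] (245, 196, 17, 18)
(array([252.55384615, 197.41153846]), np.int32(1040)) (233, 179, 41, 41) [ 0.47910342 -0.31245752  0.083     ]
blue 223 141 ((array([221.4047619 , 142.14285714]), np.int32(42)), array([ 0.00467583, -0.07780456]))
yel 217 160 ((array([217.33333333, 163.94202899]), np.int32(138)), array([-0.0028332 , -0.02339946]))
```

Request:
jog_arm(motion=[[[-0.4, 0.04, 0.7, 0, 0, 0, 1], [-0.1, 0, 1, 0, 0, 0, 1], [0, 0, 1, 0, 0, 0, 1], [0, 0, 1, 0, 0, 0, 1], [0, 0, 1, 0, 0, 0, 1]]])

```text
t: 16.68
ee_pos: [0.4791, -0.3134, 0.0484]
tcp_rot: [0.759, 0.651, 0.0, -0.0]
force: [0.5, 0.9, 0.1]
gripper_width: 0.0869
finger_force: 0.0
```

Request:
jog_arm(motion=[[[0, 0, 0, 0, 0, 0, 1], [0, 0, 0, 0, 0, 0, -1], [0, 0, 0, 0, 0, 0, -1], [0, 0, 0, 0, 0, 0, -1], [0, 0, 0, 0, 0, 0, -1]]])

```text
t: 17.3
ee_pos: [0.4783, -0.3151, 0.0499]
tcp_rot: [0.76, 0.65, 0.0, 0.0]
force: [0.3, -0.8, -0.6]
gripper_width: 0.0554
finger_force: 0.0
```

Request:
jog_arm(motion=[[[0, 0, 0, 0, 0, 0, -1], [0, 0, 0, 0, 0, 0, -1], [0, 0, -0.5, 0, 0, 0, -1], [0, 0, -1, 0, 0, 0, -1], [0, 0, -0.5, 0, 0, 0, -1]]])

```text
t: 17.92
ee_pos: [0.4786, -0.3156, 0.1114]
tcp_rot: [0.76, 0.65, 0.0, 0.001]
force: [0.2, 0.0, -1.7]
gripper_width: 0.0432
finger_force: 25.0
```

```bash
python3 - <<'E'
from h import *
s,e,o=delta(*rack(0,.017),.11);print(s,e,o["ee_pos"],o["gripper_width"],o["t"],torack(o["ee_pos"]))
E
```

```text
[12.23   3.009  0.049] [ 0.02  0.   -0.01] [ 0.47855763 -0.31560957  0.11144045] 0.043156839892565434 17.925 [-0.09069518 -0.34980239]
```

Request:
jog_arm(motion=[[[0.6, 0, 0, 0, 0, 0, -1], [1, 0, 0, 0, 0, 0, -1], [1, 0, 0, 0, 0, 0, -1], [1, 0, 0, 0, 0, 0, -1], [1, 0, 0, 0, 0, 0, -1]]])

```text
t: 18.55
ee_pos: [0.4993, -0.1777, 0.1096]
tcp_rot: [0.76, 0.65, 0.0, -0.0]
force: [0.2, -0.0, -2.1]
gripper_width: 0.0431
finger_force: 25.0
```

Request:
jog_arm(motion=[[[1, 0, 0, 0, 0, 0, -1], [1, 0, 0, 0, 0, 0, -1], [1, 0, 0, 0, 0, 0, -1], [1, 0, 0, 0, 0, 0, -1], [1, 0, 0, 0, 0, 0, -1]]])

```text
t: 19.18
ee_pos: [0.5223, -0.0296, 0.1097]
tcp_rot: [0.76, 0.65, 0.0, -0.0]
force: [0.0, 0.6, -2.0]
gripper_width: 0.043
finger_force: 25.0
```

Request:
jog_arm(motion=[[[1, 0, 0, 0, 0, 0, -1], [1, 0.5, 0, 0, 0, 0, -1], [0.6, 0.9, 0, 0, 0, 0, -1], [0.2, 0.9, 0, 0, 0, 0, -1], [0, 0.6, 0, 0, 0, 0, -1]]])

```text
t: 19.8
ee_pos: [0.6221, 0.0399, 0.1093]
tcp_rot: [0.759, 0.651, -0.0, -0.0]
force: [-0.5, -0.4, -2.6]
gripper_width: 0.0433
finger_force: 25.0
```

```bash
python3 - <<'E'
from h import *
s,e,o=delta(*rack(0,.020),.008+.0495);print(s,e,o["ee_pos"],o["force"],o["t"],torack(o["ee_pos"]))
E
```

```text
[-0.115  0.106  1.728] [-0.  0.  0.] [0.62214012 0.03985233 0.10932785] [-0.53637717 -0.36275504 -2.62858333] 19.8 [-0.00318354  0.02344123]
```

Request:
jog_arm(motion=[[[-0.03, 0.08, 0, 0, 0, 0, -1], [0, 0, 0.5, 0, 0, 0, -1], [0, 0, 0.6, 0, 0, 0, -1], [0, 0, 0.4, 0, 0, 0, -1], [0, 0, 0.1, 0, 0, 0, -1]]])

```text
t: 20.42
ee_pos: [0.6226, 0.0379, 0.0601]
tcp_rot: [0.76, 0.65, -0.001, -0.001]
force: [-0.1, -0.5, -2.2]
gripper_width: 0.0432
finger_force: 25.0
```

Request:
jog_arm(motion=[[[-0.1, 0, 0.05, 0, 0, 0, -1], [-0.1, 0, 0, 0, 0, 0, -1], [0, 0, 0, 0, 0, 0, -1]]])

```text
t: 20.8
ee_pos: [0.6228, 0.0314, 0.0604]
tcp_rot: [0.76, 0.65, 0.0, 0.0]
force: [-0.1, 0.3, -1.8]
gripper_width: 0.043
finger_force: 25.0
```

```bash
python3 - <<'E'
from h import *
s,e,o=delta(*rack(0,.012),.008+.0495);print(s,e,o["force"],torack(o["ee_pos"]))
E
```

```text
[-0.105  0.04   0.098] [ 0.01 -0.   -0.02] [-0.0510589   0.33152869 -1.82723702] [-0.00119726  0.01515669]
```

Request:
jog_arm(motion=[[[-0.07, 0.03, 0.07, 0, 0, 0, -1], [-0.05, 0, 0, 0, 0, 0, -1], [0, 0, 0, 0, 0, 0, -1]]])

```text
t: 21.18
ee_pos: [0.6229, 0.0282, 0.0578]
tcp_rot: [0.76, 0.65, 0.0, -0.0]
force: [1.6, 0.6, -2.6]
gripper_width: 0.0431
finger_force: 25.0
```

Request:
jog_arm(motion=[[[-0.07, 0, 0, 0, 0, 0, -1], [0, 0, 0, 0, 0, 0, -1]]])

```text
t: 21.42
ee_pos: [0.6226, 0.0264, 0.0578]
tcp_rot: [0.76, 0.65, 0.0, -0.0]
force: [0.5, 2.0, -2.6]
gripper_width: 0.0432
finger_force: 25.0
```

```bash
python3 - <<'E'
from h import *
s,e,o=delta(*rack(0,.009),.008+.0495);print(s,e,o["force"],torack(o["ee_pos"]))
E
```

```text
[-0.039  0.024  0.01 ] [-0.   -0.   -0.01] [ 0.46469481  2.00804735 -2.63501137] [-0.00070821  0.01017594]
```

Request:
jog_arm(motion=[[[-0.03, 0, 0.02, 0, 0, 0, -1], [0, 0, 0, 0, 0, 0, -1], [0, 0, 0, 0, 0, 0, 0.3], [0, 0, 0, 0, 0, 0, 1], [0, 0, 0, 0, 0, 0, 1]]])

```text
t: 22.05
ee_pos: [0.6224, 0.0246, 0.0572]
tcp_rot: [0.76, 0.65, -0.0, 0.0]
force: [-0.1, 0.7, 0.2]
gripper_width: 0.066
finger_force: 0.0
```

Request:
jog_arm(motion=[[[0, 0, 0, 0, 0, 0, 1], [0, 0, -0.5, 0, 0, 0, 1], [0, 0, -1, 0, 0, 0, 1], [0, 0, -1, 0, 0, 0, 1], [0, 0, -1, 0, 0, 0, 1]]])

```text
t: 22.68
ee_pos: [0.6226, 0.0251, 0.1644]
tcp_rot: [0.76, 0.65, 0.0, 0.0]
force: [0.8, -0.1, 0.7]
gripper_width: 0.0867
finger_force: 0.0
```

Request:
jog_arm(motion=[[[1, -1, 0, 0, 0, 0, 1], [1, -1, 0, 0, 0, 0, 1], [1, -1, 0, 0, 0, 0, 1], [1, -0.8, 0, 0, 0, 0, 1], [1, -0.6, 0, 0, 0, 0, 1]]])

```text
t: 23.3
ee_pos: [0.5145, 0.1949, 0.1636]
tcp_rot: [0.76, 0.65, 0.001, -0.0]
force: [0.1, 0.9, -0.2]
gripper_width: 0.087
finger_force: 0.0
```

```bash
python3 - <<'E'
from h import *
s,e,o=delta(.482,.285,.185);print(s,e,o["ee_pos"],o["t"])
im,d=arm.get_image("side");cv2.imwrite("pics/s6.png",cv2.resize(im[100:250,180:310],None,fx=4,fy=4))
E
```

```text
[ 2.802 -1.532 -0.712] [ 0.01 -0.01 -0.01] [0.51451741 0.19488183 0.16357581] 23.3
```

View pics/s6.png

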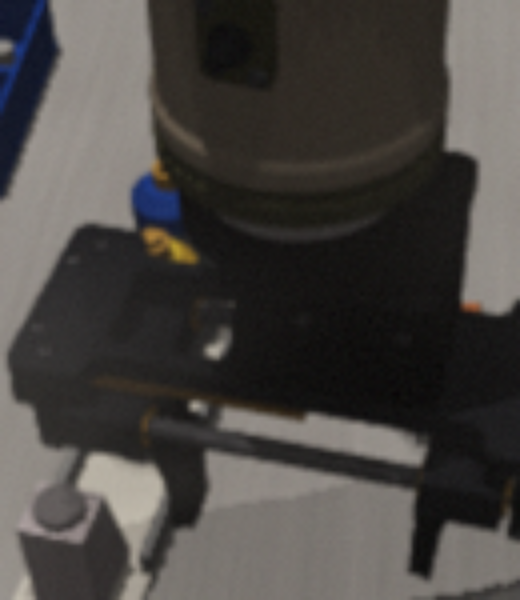

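The arm hides most of this view, but blue and yellow are standing in the rack. Next is black.

Request:
jog_arm(motion=[[[1, -0.6, -0.2, 0, 0, 0, 1], [1, -0.6, -0.2, 0, 0, 0, 1], [0.8, -0.3, 0, 0, 0, 0, 1], [0, 0, 0, 0, 0, 0, 1], [0, 0, 0, 0, 0, 0, 1]]])

```text
t: 23.98
ee_pos: [0.4841, 0.2827, 0.1748]
tcp_rot: [0.76, 0.65, 0.0, 0.0]
force: [0.0, -0.1, -0.3]
gripper_width: 0.0868
finger_force: 0.0
```

```bash
python3 - <<'E'
from h import *
m,o,im=stub(0,"pics/w7.png");np.savez("w7.npz",im=im)
u,v=map(int,proj(m,[.481,.297,.086]));print(u,v,o["ee_pos"])
b=blob(im,(10,90,60),(32,255,255),(u-35,v-35,u+36,v+25));p=ray(m,*b[0],.086);print(b[:2],p,cv2.boundingRect(np.argwhere(b[2])[:,::-1]))
print(delta(p[0],p[1],.055-.019)[:2])
im,d=arm.get_image("side");cv2.imwrite("pics/s7.png",cv2.resize(im[100:250,180:310],None,fx=4,fy=4))
E
```

```text
245 177 [0.48414772 0.28271669 0.17484337]
(array([244.82679739, 173.12091503]), np.int32(306)) [0.4814326  0.30129947 0.086     ] (236, 163, 19, 21)
(array([ 0.606, -0.191,  4.623]), array([ 0.01, -0.  , -0.02]))
```

View pics/s7.png

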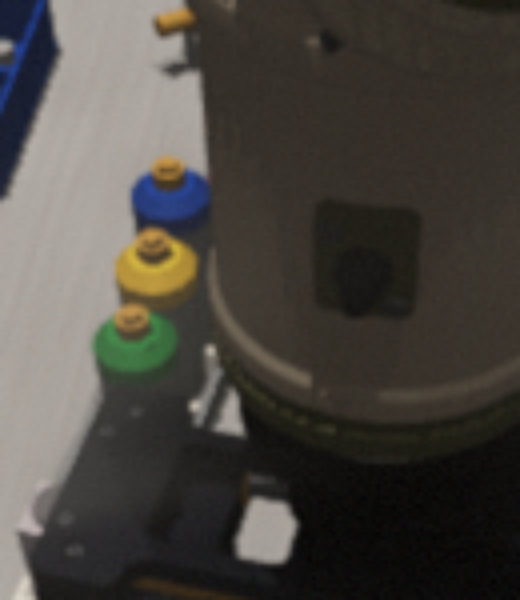

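The side view shows blue, yellow and green upright in order, in contact or nearly so. I'll half-close the gripper to keep clear of the detector and descend on black.

Request:
jog_arm(motion=[[[0.4, -0.15, 0.6, 0, 0, 0, 0.5], [0.16, -0.04, 1, 0, 0, 0, 0.5], [0, 0, 1, 0, 0, 0, 0.5], [0, 0, 1, 0, 0, 0, 0.5], [0, 0, 0.95, 0, 0, 0, 0.5]]])

```text
t: 24.7
ee_pos: [0.4797, 0.3013, 0.0354]
tcp_rot: [0.76, 0.65, -0.001, -0.0]
force: [-0.1, -0.8, -0.3]
gripper_width: 0.0654
finger_force: 0.0
```

Request:
jog_arm(motion=[[[0, 0, 0, 0, 0, 0, 0.5], [0, 0, 0, 0, 0, 0, -1], [0, 0, 0, 0, 0, 0, -1], [0, 0, 0, 0, 0, 0, -1], [0, 0, 0, 0, 0, 0, -1]]])

```text
t: 25.32
ee_pos: [0.4811, 0.3016, 0.0386]
tcp_rot: [0.76, 0.65, 0.001, -0.0]
force: [-0.5, 0.8, 5.6]
gripper_width: 0.0437
finger_force: 25.0
```

Request:
jog_arm(motion=[[[0, 0, 0, 0, 0, 0, -1], [0, 0, 0, 0, 0, 0, -1], [0, 0, -0.5, 0, 0, 0, -1], [0, 0, -1, 0, 0, 0, -1], [0, 0, -0.5, 0, 0, 0, -1]]])

```text
t: 25.95
ee_pos: [0.4811, 0.3015, 0.0997]
tcp_rot: [0.76, 0.65, 0.001, -0.0]
force: [0.2, -0.7, -2.3]
gripper_width: 0.0436
finger_force: 25.0
```

```bash
python3 - <<'E'
from h import *
s,e,o=delta(*rack(0,.062),.1);print(s,e,o["ee_pos"],o["gripper_width"],o["t"],torack(o["ee_pos"]))
E
```

```text
[-6.608  6.094 -0.012] [ 0.01 -0.02 -0.01] [0.48107939 0.30149657 0.09974719] 0.04364467820635854 25.95 [-0.18261161  0.26042521]
```

Request:
jog_arm(motion=[[[-0.5, 0.2, 0, 0, 0, 0, -1], [-1, 0.4, 0, 0, 0, 0, -1], [-1, 0.5, 0, 0, 0, 0, -1], [-1, 0.5, 0, 0, 0, 0, -1], [-1, 0.5, 0, 0, 0, 0, -1]]])

```text
t: 26.58
ee_pos: [0.5216, 0.1555, 0.0966]
tcp_rot: [0.76, 0.65, -0.001, -0.0]
force: [0.8, 0.5, -0.6]
gripper_width: 0.0435
finger_force: 25.0
```

Request:
jog_arm(motion=[[[-1, 0.5, 0, 0, 0, 0, -1], [-0.8, 0.8, 0, 0, 0, 0, -1], [-0.4, 1, 0, 0, 0, 0, -1], [0, 1, 0, 0, 0, 0, -1], [0, 0.5, 0, 0, 0, 0, -1]]])

```text
t: 27.2
ee_pos: [0.6248, 0.073, 0.0963]
tcp_rot: [0.76, 0.65, -0.001, 0.0]
force: [-0.4, 0.9, -1.8]
gripper_width: 0.0435
finger_force: 25.0
```

```bash
python3 - <<'E'
from h import *
s,e,o=delta(*rack(0,.059),.008+.0388);print(s,e,o["force"],o["t"],torack(o["ee_pos"]))
E
```

```text
[0.083 0.189 1.65 ] [-0.01  0.01 -0.03] [-0.39474485  0.88186156 -1.78300065] 27.2 [-0.00561064  0.05659512]
```

Request:
jog_arm(motion=[[[0.07, 0.18, 0, 0, 0, 0, -1], [0, 0, 0.5, 0, 0, 0, -1], [0, 0, 0.6, 0, 0, 0, -1], [0, 0, 0.4, 0, 0, 0, -1], [0, 0, 0.1, 0, 0, 0, -1]]])

```text
t: 27.82
ee_pos: [0.6292, 0.0766, 0.0484]
tcp_rot: [0.759, 0.651, -0.001, -0.001]
force: [0.1, -0.6, -1.9]
gripper_width: 0.0434
finger_force: 25.0
```

Request:
jog_arm(motion=[[[-0.06, 0, 0.02, 0, 0, 0, -1], [-0.06, 0, 0, 0, 0, 0, -1], [0, 0, 0, 0, 0, 0, -1]]])

```text
t: 28.2
ee_pos: [0.6299, 0.0727, 0.0497]
tcp_rot: [0.76, 0.65, 0.0, 0.0]
force: [-0.1, 0.1, -1.9]
gripper_width: 0.0436
finger_force: 25.0
```

```bash
python3 - <<'E'
from h import *
s,e,o=delta(*rack(0,.053),.008+.0388);print(s,e,o["force"],o["t"],torack(o["ee_pos"]))
E
```

```text
[-0.137  0.018  0.096] [ 0.01 -0.   -0.01] [-0.11908299  0.09976379 -1.85966876] 28.2 [-0.00053925  0.05710333]
```

Request:
jog_arm(motion=[[[-0.1, 0.02, 0.07, 0, 0, 0, -1], [-0.06, 0, 0, 0, 0, 0, -1], [0, 0, 0, 0, 0, 0, -1]]])

```text
t: 28.58
ee_pos: [0.6294, 0.0689, 0.047]
tcp_rot: [0.759, 0.651, 0.0, -0.0]
force: [0.9, 3.3, -2.2]
gripper_width: 0.0435
finger_force: 25.0
```

Request:
jog_arm(motion=[[[-0.05, 0, 0, 0, 0, 0, -1], [0, 0, 0, 0, 0, 0, -1]]])

```text
t: 28.82
ee_pos: [0.6293, 0.0677, 0.0471]
tcp_rot: [0.759, 0.651, 0.0, -0.0]
force: [0.9, 6.2, -2.1]
gripper_width: 0.0432
finger_force: 25.0
```

```bash
python3 - <<'E'
from h import *
s,e,o=delta(*rack(0,.052),.008+.0388);print(s,e,o["force"],o["t"],torack(o["ee_pos"]))
E
```

```text
[-0.002  0.013  0.008] [ 0.   -0.01  0.  ] [ 0.94105668  6.19233327 -2.06562614] 28.825 [-0.00039202  0.05207154]
```

Request:
jog_arm(motion=[[[0, 0, 0.02, 0, 0, 0, -1], [0, 0, 0, 0, 0, 0, -1], [0, 0, 0, 0, 0, 0, 0.3], [0, 0, 0, 0, 0, 0, 1], [0, 0, 0, 0, 0, 0, 1]]])

```text
t: 29.45
ee_pos: [0.6292, 0.066, 0.0465]
tcp_rot: [0.76, 0.65, -0.0, 0.0]
force: [-0.1, 0.4, -0.2]
gripper_width: 0.0655
finger_force: 0.0
```

Request:
jog_arm(motion=[[[0, 0, 0, 0, 0, 0, 1], [0, 0, -0.5, 0, 0, 0, 1], [0, 0, -1, 0, 0, 0, 1], [0, 0, -1, 0, 0, 0, 1], [0, 0, -1, 0, 0, 0, 1]]])

```text
t: 30.08
ee_pos: [0.6294, 0.0666, 0.1537]
tcp_rot: [0.76, 0.65, 0.0, 0.0]
force: [-0.2, -0.2, -0.1]
gripper_width: 0.087
finger_force: 0.0
```

Request:
jog_arm(motion=[[[0, 0, -0.8, 0, 0, 0, 1], [-0.5, -1, 0, 0, 0, -0.4, 1], [-0.5, -1, 0, 0, 0, -0.8, 1], [-0.5, -1, 0, 0, 0, -0.9, 1], [-0.5, -1, 0, 0, 0, -0.9, 1]]])

```text
t: 30.7
ee_pos: [0.5056, 0.0134, 0.1765]
tcp_rot: [0.647, 0.762, 0.001, 0.0]
force: [1.1, -0.1, 0.8]
gripper_width: 0.0873
finger_force: 0.0
```

```bash
python3 - <<'E'
from h import *
s,e,o=delta(.459,-.015,.18,np.radians(105.4));print(s,e,o["ee_pos"],o["t"])
E
```

```text
[-0.683 -1.687 -0.119] [ 0.01 -0.   -1.01] [0.50561515 0.01342038 0.17650789] 30.7
```

Request:
jog_arm(motion=[[[-0.3, -0.8, 0, 0, 0, -0.5, 1], [-0.25, -0.7, 0, 0, 0, -0.5, 1], [0, -0.1, 0, 0, 0, 0, 1], [0, 0, 0, 0, 0, 0, 1]]])

```text
t: 31.2
ee_pos: [0.4629, -0.0109, 0.1761]
tcp_rot: [0.608, 0.794, 0.001, 0.0]
force: [0.6, 0.1, -0.2]
gripper_width: 0.0871
finger_force: 0.0
```

```bash
python3 - <<'E'
from h import *
m,o,im=stub(0,"pics/w8.png");np.savez("w8.npz",im=im)
u,v=map(int,proj(m,[.459,-.0095,.085]));print(u,v,o["ee_pos"])
h=cv2.cvtColor(im,cv2.COLOR_BGR2HSV);print(h[v-24:v+25:6,u,:].tolist())
for V in(100,150,200):
    k=blob(im,(4,100,V),(20,255,255),(u-60,v-60,u+60,v+29))
    if k:
        r=cv2.minAreaRect(np.argwhere(k[2])[:,::-1].astype(np.float32));print(V,k[:2],r);print(np.round([ray(m,*q,.085)[:2] for q in cv2.boxPoints(r)],4).tolist())
cv2.imwrite("pics/w8c.png",cv2.resize(im[v-70:v+60,u-70:u+70],None,fx=4,fy=4))
S=arm.camera_model("side");im,d=arm.get_image("side");np.savez("s8.npz",im=im)
E
```

```text
247 188 [ 0.46288016 -0.0109435   0.17612818]
[[12, 151, 130], [13, 156, 129], [13, 157, 94], [13, 157, 130], [12, 149, 99], [13, 149, 99], [30, 9, 109], [25, 13, 216], [25, 13, 215]]
100 (array([247.86684073, 168.20104439]), np.int32(383)) ((247.5, 168.5), (11.0, 35.0), 90.0)
[[0.4369, 0.0102], [0.4689, 0.0188], [0.4718, 0.0086], [0.4394, -0.0001]]
150 (array([265.42105263, 183.15789474]), np.int32(38)) ((265.0, 184.0), (10.0, 4.0), 90.0)
[[0.4713, 0.0034], [0.475, 0.0044], [0.4778, -0.0052], [0.474, -0.0062]]
200 (array([265.35294118, 182.23529412]), np.int32(17)) ((265.5, 182.5), (5.0, 3.0), 90.0)
[[0.4725, 0.0027], [0.4753, 0.0034], [0.4767, -0.0014], [0.4739, -0.0021]]
```

View pics/w8c.png

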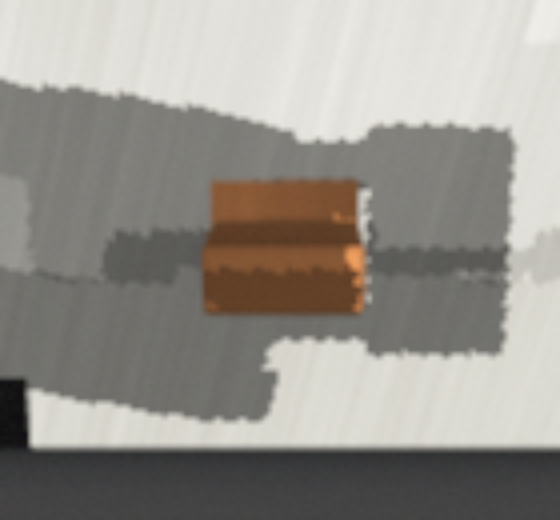

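The wrist crop shows the wedge square to the tool: the grip top spans columns 228–268 and rows 179–196, with the ledge (slope side) towards +tool x. That fits (0.459, -0.0095).

```bash
python3 - <<'E'
from h import *
print(delta(.4592,-.0095,.047,np.radians(105.4))[:2])
E
```

```text
(array([ 0.076, -0.111,  4.29 ]), array([ 0.01,  0.  , -0.04]))
```

Request:
jog_arm(motion=[[[0.07, -0.11, 0.5, 0, 0, 0, 1], [0, 0, 1, 0, 0, 0, 0.6], [0, 0, 1, 0, 0, 0, 0.6], [0, 0, 1, 0, 0, 0, 0.6], [0, 0, 0.78, 0, 0, 0, 0.6]]])

```text
t: 31.92
ee_pos: [0.4575, -0.0102, 0.0448]
tcp_rot: [0.608, 0.794, -0.001, -0.001]
force: [-0.5, 0.4, -0.1]
gripper_width: 0.07
finger_force: 0.0
```

Request:
jog_arm(motion=[[[0, 0, 0, 0, 0, 0, 0.2], [0, 0, 0, 0, 0, 0, 0.2], [0, 0, 0, 0, 0, 0, 0.05]]], grip_force=10)

```text
t: 32.3
ee_pos: [0.4592, -0.01, 0.0479]
tcp_rot: [0.608, 0.794, 0.001, 0.0]
force: [-0.2, 0.4, -0.4]
gripper_width: 0.0501
finger_force: 0.0
```

```bash
python3 - <<'E'
from h import *
s,e,o=delta(.4592,-.0095,.047,np.radians(105.4));print(s,e,o["gripper_width"],o["force"])
E
```

```text
[0.017 0.004 0.029] [ 0.02 -0.   -0.04] 0.05010242369229888 [-0.1575357   0.38628909 -0.38837526]
```

Request:
jog_arm(motion=[[[0, 0, 0, 0, 0, 0, -0.3], [0, 0, 0, 0, 0, 0, -1], [0, 0, 0, 0, 0, 0, -1], [0, 0, 0, 0, 0, 0, -1]]], grip_force=10)

```text
t: 32.8
ee_pos: [0.459, -0.0101, 0.0475]
tcp_rot: [0.608, 0.794, 0.0, 0.0]
force: [-1.1, 0.0, 6.0]
gripper_width: 0.04
finger_force: 10.0
```

Request:
jog_arm(motion=[[[0, 0, 0, 0, 0, 0, -1], [0, 0, 0, 0, 0, 0, -1], [0, 0, -0.4, 0, 0, 0, -1], [0, 0, -1, 0, 0, 0, -1], [0, 0, -1, 0, 0, 0, -1]]], grip_force=40)

```text
t: 33.42
ee_pos: [0.4582, -0.0104, 0.1203]
tcp_rot: [0.608, 0.794, -0.0, -0.0]
force: [0.2, -0.5, -0.8]
gripper_width: 0.04
finger_force: 40.0
```

```bash
python3 - <<'E'
from h import *
s,e,o=delta(*rack(0,.0845),.152);print(s,e,o["ee_pos"],o["gripper_width"],o["finger_force"])
R=Ro.from_quat(o["tcp_rot"]);n=8;w=R.apply(s)/n
for i in range(n):print(R.inv().apply(w).round(2));R=R*Ro.from_rotvec(e/n*np.radians(6))
E
```

```text
[ 2.007  6.633 -1.061] [-0.    0.    3.99] [ 0.45824908 -0.01036496  0.12027454] 0.03996703417939591 40.00325255590724
[ 0.25  0.83 -0.13]
[ 0.29  0.81 -0.13]
[ 0.34  0.8  -0.13]
[ 0.38  0.78 -0.13]
[ 0.42  0.76 -0.13]
[ 0.46  0.74 -0.13]
[ 0.49  0.71 -0.13]
[ 0.53  0.68 -0.13]
```

Request:
jog_arm(motion=[[[0.25, 0.83, -0.6, 0, 0, 0.5, -1], [0.29, 0.81, -0.5, 0, 0, 0.5, -1], [0.34, 0.8, 0, 0, 0, 0.5, -1], [0.38, 0.78, 0, 0, 0, 0.5, -1], [0.42, 0.76, 0, 0, 0, 0.5, -1]]])

```text
t: 34.05
ee_pos: [0.5693, 0.0592, 0.1526]
tcp_rot: [0.707, 0.707, 0.0, 0.0]
force: [-0.6, 0.1, -0.6]
gripper_width: 0.0397
finger_force: 40.0
```

Request:
jog_arm(motion=[[[0.46, 0.74, 0, 0, 0, 0.5, -1], [0.49, 0.71, 0, 0, 0, 0.5, -1], [0.53, 0.68, 0, 0, 0, 0.5, -1], [0, 0, 0, 0, 0, 0, -1], [0, 0, 0, 0, 0, 0, -1]]])

```text
t: 34.67
ee_pos: [0.6343, 0.0993, 0.1522]
tcp_rot: [0.76, 0.65, -0.0, 0.0]
force: [0.1, 0.3, -0.8]
gripper_width: 0.0393
finger_force: 40.0
```

```bash
python3 - <<'E'
from h import *
s,e,o=delta(*rack(0,.0845),.085);print(s,e,o["ee_pos"],o["force"],o["t"])
m,o,im=stub(0,"pics/w9.png")
u,v=map(int,proj(m,[*rack(0,.117),.084]));print(u,v)
g=cv2.cvtColor(im,cv2.COLOR_BGR2GRAY)
for k in range(v-36,v+37,4):print(k,g[k,u-2:u+3].mean().round(),end="; ")
print();print([(k,int(g[v-2:v+3,k].mean())) for k in range(u-44,u+45,4)])
E
```

```text
[0.018 0.01  2.239] [-0.    0.01 -0.01] [0.634282   0.09925824 0.1521726 ] [ 0.14007234  0.27605695 -0.83367684] 34.675
251 160
124 227.0; 128 227.0; 132 227.0; 136 215.0; 140 100.0; 144 243.0; 148 168.0; 152 167.0; 156 165.0; 160 164.0; 164 88.0; 168 86.0; 172 76.0; 176 92.0; 180 118.0; 184 118.0; 188 117.0; 192 67.0; 196 56.0; 
[(207, 126), (211, 123), (215, 136), (219, 124), (223, 126), (227, 166), (231, 166), (235, 218), (239, 141), (243, 135), (247, 156), (251, 152), (255, 141), (259, 162), (263, 162), (267, 222), (271, 213), (275, 135), (279, 157), (283, 205), (287, 215), (291, 198), (295, 160)]
```

Request:
jog_arm(motion=[[[0, 0, 0.4, 0, 0, 0, -1], [0, 0, 0.6, 0, 0, 0, -1], [0, 0, 0.4, 0, 0, 0, -1], [0, 0, 0.2, 0, 0, 0, -1], [0, 0, 0, 0, 0, 0, -1]]])

```text
t: 35.35
ee_pos: [0.6346, 0.0998, 0.1035]
tcp_rot: [0.76, 0.65, -0.0, -0.0]
force: [0.6, -0.8, -0.4]
gripper_width: 0.0395
finger_force: 40.0
```

Request:
jog_arm(motion=[[[0, 0, 0.15, 0, 0, 0, -1], [0, 0, 0.15, 0, 0, 0, -1], [0, 0, 0, 0, 0, 0, -1]]])

```text
t: 35.72
ee_pos: [0.6346, 0.1, 0.0947]
tcp_rot: [0.76, 0.65, -0.0, -0.0]
force: [1.0, 0.9, -0.6]
gripper_width: 0.0398
finger_force: 40.0
```

```bash
python3 - <<'E'
from h import *
s,e,o=delta(*rack(0,.083),.0755);print(s,e,o["ee_pos"],o["force"],o["ft_torque"],torack(o["ee_pos"]))
E
```

```text
[-0.059  0.002  0.64 ] [-0.    0.   -0.01] [0.63462101 0.09999035 0.09469722] [ 1.03123405  0.90944566 -0.5732031 ] [-0.06274543  0.07166235  0.03808689] [-4.98295335e-05  8.47807313e-02]
```

Request:
jog_arm(motion=[[[0, 0, 0.15, 0, 0, 0, -1], [0, 0, 0.1, 0, 0, 0, -1], [0, 0, 0, 0, 0, 0, -1]]])

```text
t: 36.1
ee_pos: [0.6346, 0.1, 0.0872]
tcp_rot: [0.76, 0.65, -0.0, -0.0]
force: [0.1, 0.6, -0.9]
gripper_width: 0.0396
finger_force: 40.0
```

Request:
jog_arm(motion=[[[0, 0, 0.1, 0, 0, 0, -1], [0, 0, 0, 0, 0, 0, -1]]])

```text
t: 36.35
ee_pos: [0.6347, 0.0996, 0.0843]
tcp_rot: [0.76, 0.65, -0.0, 0.0]
force: [0.2, -1.0, -0.9]
gripper_width: 0.0397
finger_force: 40.0
```

Request:
jog_arm(motion=[[[-0.02, 0, 0.1, 0, 0, 0, -1], [0, 0, 0, 0, 0, 0, -1]]])

```text
t: 36.6
ee_pos: [0.6346, 0.0989, 0.0813]
tcp_rot: [0.76, 0.65, -0.0, 0.0]
force: [-0.3, -2.8, -0.6]
gripper_width: 0.0398
finger_force: 40.0
```

Request:
jog_arm(motion=[[[-0.03, 0, 0.1, 0, 0, 0, -1], [0, 0, 0, 0, 0, 0, -1]]])

```text
t: 36.85
ee_pos: [0.6344, 0.0981, 0.0782]
tcp_rot: [0.76, 0.65, -0.0, 0.0]
force: [0.0, -3.7, -1.2]
gripper_width: 0.0403
finger_force: 40.0
```

Request:
jog_arm(motion=[[[-0.02, 0, 0.1, 0, 0, 0, -1], [0, 0, 0, 0, 0, 0, -1]]])

```text
t: 37.1
ee_pos: [0.6344, 0.0973, 0.0753]
tcp_rot: [0.76, 0.65, -0.0, 0.0]
force: [0.3, -5.1, -1.5]
gripper_width: 0.0395
finger_force: 40.0
```

Request:
jog_arm(motion=[[[-0.02, 0, 0.08, 0, 0, 0, -1], [0, 0, 0, 0, 0, 0, -1]]])

```text
t: 37.35
ee_pos: [0.6344, 0.0968, 0.073]
tcp_rot: [0.76, 0.65, -0.0, 0.0]
force: [0.5, -5.7, -0.9]
gripper_width: 0.0398
finger_force: 40.0
```

Request:
jog_arm(motion=[[[0, 0, 0.08, 0, 0, 0, -1], [0, 0, 0, 0, 0, 0, -1]]])

```text
t: 37.6
ee_pos: [0.6345, 0.0962, 0.0707]
tcp_rot: [0.76, 0.65, -0.0, 0.0]
force: [0.1, -6.7, 0.7]
gripper_width: 0.0394
finger_force: 40.0
```

```bash
python3 - <<'E'
from h import *
s,e,o=delta(*rack(0,.083),.0755);print(s,e,o["ee_pos"],o["force"],o["ft_torque"],torack(o["ee_pos"]),o["gripper_width"])
E
```

```text
[ 0.064 -0.013 -0.159] [ 0.    0.01 -0.02] [0.63448759 0.09624822 0.07073414] [ 0.12988343 -6.72863086  0.68494031] [-1.61358271  0.10439277  0.01764459] [0.00039081 0.08106224] 0.03942592644109429
```

Request:
jog_arm(motion=[[[-0.06, 0, 0, 0, 0, 0, -1], [0, 0, 0, 0, 0, 0, -1]]])

```text
t: 37.85
ee_pos: [0.6341, 0.0962, 0.0707]
tcp_rot: [0.759, 0.651, 0.0, -0.0]
force: [-0.8, -1.7, -1.8]
gripper_width: 0.0395
finger_force: 40.0
```

Request:
jog_arm(motion=[[[-0.05, 0, 0, 0, 0, 0, -1], [0, 0, 0, 0, 0, 0, -1]]])

```text
t: 38.1
ee_pos: [0.6339, 0.0958, 0.0708]
tcp_rot: [0.759, 0.651, 0.001, -0.001]
force: [-0.1, 4.9, -0.6]
gripper_width: 0.04
finger_force: 40.0
```

Request:
jog_arm(motion=[[[0, 0, 0.08, 0, 0, 0, -1], [0, 0, 0, 0, 0, 0, -1]]])

```text
t: 38.35
ee_pos: [0.6344, 0.0956, 0.0689]
tcp_rot: [0.759, 0.651, 0.001, -0.0]
force: [0.9, 5.4, 1.2]
gripper_width: 0.0392
finger_force: 40.0
```

Request:
jog_arm(motion=[[[0.04, 0, 0.1, 0, 0, 0, -1], [0, 0, 0, 0, 0, 0, -1]]])

```text
t: 38.6
ee_pos: [0.6352, 0.0952, 0.0675]
tcp_rot: [0.759, 0.651, 0.001, 0.001]
force: [-3.3, 1.0, 15.4]
gripper_width: 0.0398
finger_force: 40.0
```

Request:
jog_arm(motion=[[[0, 0, 0.1, 0, 0, 0, -1], [0, 0, 0, 0, 0, 0, -1]]])

```text
t: 38.85
ee_pos: [0.636, 0.0948, 0.0663]
tcp_rot: [0.76, 0.65, 0.002, 0.001]
force: [-8.4, -0.7, 27.3]
gripper_width: 0.0397
finger_force: 40.1
```

Request:
jog_arm(motion=[[[0, 0, 0.1, 0, 0, 0, -1], [0, 0, 0, 0, 0, 0, -1]]])

```text
t: 39.1
ee_pos: [0.6369, 0.0945, 0.0652]
tcp_rot: [0.76, 0.65, 0.003, 0.001]
force: [-11.8, -1.9, 42.5]
gripper_width: 0.0396
finger_force: 40.0
```

Request:
jog_arm(motion=[[[0, 0, -0.15, 0, 0, 0, -1], [0, 0, -0.05, 0, 0, 0, -1], [0, 0, 0, 0, 0, 0, -1]]])

```text
t: 39.48
ee_pos: [0.6347, 0.0949, 0.0658]
tcp_rot: [0.76, 0.65, 0.0, 0.001]
force: [1.8, -0.9, 6.5]
gripper_width: 0.0396
finger_force: 40.1
```

```bash
python3 - <<'E'
from h import *
s,e,o=delta(*rack(0,.083),.0755);print(s,e,o["ee_pos"],o["force"],torack(o["ee_pos"]))
m,o,im=stub(0,"pics/w10.png")
im,d=arm.get_image("side");cv2.imwrite("pics/s10.png",cv2.resize(im[130:250,180:310],None,fx=4.6,fy=4.6))
E
```

```text
[ 0.108 -0.028 -0.324] [ 0.01  0.   -0.01] [0.63473475 0.09490008 0.06578277] [ 1.78899432 -0.94461934  6.51527452] [0.00084131 0.07976778]
```

View pics/s10.png

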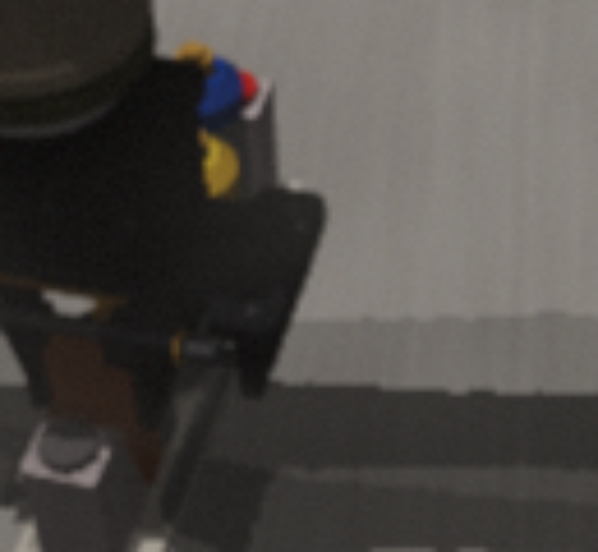

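The side view shows the wedge seated in front of the grey stop, with blue and yellow upright behind it. I'll release it and retreat straight up.

Request:
jog_arm(motion=[[[0, 0, 0, 0, 0, 0, 0.1], [0, 0, 0, 0, 0, 0, 0.4], [0, 0, 0, 0, 0, 0, 0.8], [0, 0, 0, 0, 0, 0, 0.8], [0, 0, 0, 0, 0, 0, 0.8]]])

```text
t: 40.2
ee_pos: [0.634, 0.0952, 0.0653]
tcp_rot: [0.76, 0.65, -0.0, -0.0]
force: [-1.3, -0.0, 0.2]
gripper_width: 0.0758
finger_force: 0.0
```

Request:
jog_arm(motion=[[[0, 0, -0.4, 0, 0, 0, 0.8], [0, 0, -0.8, 0, 0, 0, 0.8], [0, 0, -1, 0, 0, 0, 0.8], [0, 0, -1, 0, 0, 0, 0.8], [0, 0, -1, 0, 0, 0, 0.8]]])

```text
t: 40.83
ee_pos: [0.6341, 0.0951, 0.1934]
tcp_rot: [0.76, 0.65, 0.0, 0.0]
force: [0.6, -0.8, -0.2]
gripper_width: 0.078
finger_force: 0.0
```

Request:
jog_arm(motion=[[[0, -1, -0.5, 0, 0, 0, 0.8], [0, -1, 0, 0, 0, 0, 0.8], [-1, -1, 0, 0, 0, 0, 0.8], [-1, -1, 0, 0, 0, 0, 0.8], [-1, -0.5, 0, 0, 0, 0, 0.8]]])

```text
t: 41.45
ee_pos: [0.4856, 0.0264, 0.2072]
tcp_rot: [0.759, 0.651, 0.001, -0.0]
force: [0.5, -0.4, 1.1]
gripper_width: 0.0781
finger_force: 0.0
```

```bash
python3 - <<'E'
from h import *
o=arm.get_obs();print(o["ee_pos"],o["t"],torack(o["ee_pos"]))
m,o,im=stub(0,"pics/w11.png");np.savez("w11.npz",im=im)
S=arm.camera_model("side");si,d=arm.get_image("side");np.savez("s11.npz",im=si)
T=arm.camera_model("top");ti,d=arm.get_image("top");np.savez("t11.npz",im=ti)
for N,M,I,r in(("wrist",m,im,16),("side",S,si,8),("top",T,ti,6)):
  for n,y,z in(("blue",-.08,.136),("yel",-.036,.122),("green",.008,.108),("black",.052,.094)):
    u,v=map(int,proj(M,[*rack(0,y),z]))
    if not(0<=u<512 and 0<=v<384):continue
    b=blob(I,(8,90,60),(23,255,255),(max(u-r,0),max(v-r,0),u+r,v+r));print(N,n,u,v,b and (b[0].round(1),b[1],(torack(ray(M,*b[0],z))*1000).round(1)))
  k=cv2.inRange(cv2.cvtColor(I,cv2.COLOR_BGR2HSV),np.array((5,110,50)),np.array((16,255,255)))
  u,v=map(int,proj(M,[*rack(0,.08),.103]));
  if 0<=u<512 and 0<=v<384:
    b=blob(I,(4,110,50),(16,255,255),(max(u-3*r,0),max(v-3*r,0),u+3*r,v+3*r));print("wedge",u,v,b and (b[:2],(torack(ray(M,*b[0],.103))*1000).round(1)))
E
```

```text
[0.48563828 0.02640039 0.20721021] 41.45 [-0.13602057 -0.0107352 ]
wrist blue 391 265 (array([392.9, 258. ]), np.int32(262), array([  0.2, -72.1]))
wrist yel 389 217 (array([388.7, 225.7]), np.int32(223), array([ -0.2, -44.8]))
wrist green 388 170 (array([380.2, 169.7]), np.int32(126), array([-8.2,  8.7]))
wrist black 386 124 (array([385.2, 126.9]), np.int32(145), array([-1.4, 49.5]))
wedge 395 93 ((array([380.0990099 ,  92.88351776]), np.int32(1717)), array([-14.4,  80.8]))
side blue 223 140 (array([221.7, 141.6]), np.int32(40), array([  2.8, -75. ]))
side yel 217 158 (array([218.8, 161.4]), np.int32(83), array([ -5.1, -27.6]))
side green 211 177 (array([213.9, 175.5]), np.int32(96), array([-2.8,  1.8]))
side black 205 197 (array([203.2, 199.9]), np.int32(99), array([ 1.4, 59.6]))
wedge 199 204 ((array([200.17763158, 205.26315789]), np.int32(152)), array([-1.4, 81.3]))
top blue 295 162 None
top yel 275 158 None
top green 256 155 None
top black 237 152 None
wedge 225 147 None
```

Request:
jog_arm(motion=[[[1, -0.3, 0, 0, 0, 0, 0.8], [1, -0.3, 0, 0, 0, 0, 0.8], [1, -0.3, 0, 0, 0, 0, 0.8], [1, -0.3, 0, 0, 0, 0, 0.8], [1, -0.3, 0, 0, 0, 0, 0.8]]])

```text
t: 42.22
ee_pos: [0.4656, 0.1843, 0.2068]
tcp_rot: [0.759, 0.651, 0.0, -0.0]
force: [0.5, 0.6, -0.6]
gripper_width: 0.078
finger_force: 0.0
```

Request:
jog_arm(motion=[[[1, -0.3, 0, 0, 0, 0, 0.8], [1, -0.3, 0, 0, 0, 0, 0.8], [1, -0.3, 0, 0, 0, 0, 0.8], [1, -0.3, 0, 0, 0, 0, 0.8], [1, -0.3, 0, 0, 0, 0, 0.8]]])

```text
t: 42.85
ee_pos: [0.4439, 0.3395, 0.2066]
tcp_rot: [0.759, 0.651, 0.0, -0.0]
force: [-0.3, 1.0, 0.1]
gripper_width: 0.0781
finger_force: 0.0
```

```bash
python3 - <<'E'
from h import *
print(arm.get_obs()["ee_pos"])
S=arm.camera_model("side");T=arm.camera_model("top")
si,d=arm.get_image("side");ti,d=arm.get_image("top")
bands={"blue":((105,120,40),(125,255,255)),"yel":((22,150,60),(34,255,255)),"green":((45,80,25),(85,255,255))}
for N,M,I in(("side",S,si),("top",T,ti)):
  for n,y,z in(("blue",-.08,.116),("yel",-.036,.102),("green",.008,.088)):
    u,v=map(int,proj(M,[*rack(0,y),z]));b=blob(I,*bands[n],(u-16,v-16,u+17,v+17))
    print(N,n,u,v,b and (b[0].round(1),b[1],cv2.boundingRect(np.argwhere(b[2])[:,::-1]),(torack(ray(M,*b[0],z))*1000).round(1)))
  u,v=map(int,proj(M,[*rack(0,.052),.094]));b=blob(I,(10,90,60),(24,255,255),(u-7,v-7,u+8,v+6));print(N,"black",b and (b[0],b[1],(torack(ray(M,*b[0],.094))*1000).round(1)))
  u,v=map(int,proj(M,[*rack(0,.08),.103]));b=blob(I,(4,110,40),(16,255,255),(u-18,v-6,u+19,v+25));print(N,"wedge",u,v,b and (b[0],b[1],cv2.boundingRect(np.argwhere(b[2])[:,::-1]),cv2.minAreaRect(np.argwhere(b[2])[:,::-1].astype(np.float32)),(torack(ray(M,*b[0],.103))*1000).round(1)))
for n,(u,v) in(("det",(135,147)),("reg",(416,180))):
  a=np.load("top0.npz")["im"].astype(int)[v-30:v+30,u-35:u+35];print(n,np.abs(a-ti.astype(int)[v-30:v+30,u-35:u+35]).max(2).mean())
E
```

```text
[0.44385356 0.33951726 0.20662057]
side blue 224 147 (array([222.2, 149.5]), np.int32(151), (213, 143, 19, 12), array([  2.5, -72.6]))
side yel 218 165 (array([220.3, 166.8]), np.int32(119), (212, 160, 18, 13), array([ -5. , -32.3]))
side green 212 184 (array([213.8, 185.7]), np.int32(184), (204, 178, 20, 15), array([-3.9, 12.1]))
side black (array([203.46376812, 198.49275362]), np.int32(69), array([ 2.3, 55.9]))
side wedge 199 204 (array([200.33561644, 205.38356164]), np.int32(146), (190, 201, 21, 10), ((200.1317138671875, 204.88536071777344), (19.765579223632812, 8.38116455078125), 12.094758033752441), array([-1.8, 81.5]))
top blue 294 165 (array([294.6, 164.7]), np.int32(239), (286, 154, 19, 20), array([  1. , -80.5]))
top yel 274 161 (array([274.9, 164.7]), np.int32(261), (266, 155, 19, 20), array([ -7.1, -38.1]))
top green 256 158 (array([256.8, 159.8]), np.int32(230), (248, 150, 19, 19), array([-3.5,  5.3]))
top black (array([239.88059701, 151.        ]), np.int32(67), array([ 3.7, 48.1]))
top wedge 225 147 (array([225.26966292, 148.90449438]), np.int32(178), (218, 141, 15, 18), ((225.50918579101562, 149.8027801513672), (11.398133277893066, 20.018569946289062), 16.699243545532227), array([-3.8, 80.2]))
det 7.8028571428571425
reg 9.65
```

```bash
python3 -c "
from cell import arm
print(arm.close_job())"
```

```text
the job is handed in; nothing more can be done
None
```

I handed the job in with the four cylinders upright in the channel in height order (blue, the tallest, at the red tag) and the wedge pressed down and released. My last camera measurements put each within about 8 mm along and 7 mm across of its place. The hand-in returned no verdict.

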